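Close up and fill the vial tray, stack the emptied one

ROBOT

A 6-joint arm with a two-finger parallel gripper is mounted at the origin on the work surface. World frame = base frame: x ahead of the robot, y to its left, z up, the work surface at z = 0. Lengths are in mm, angles in degrees, forces in N, time in s.
With the tool pointing down it reaches from about 350 to 975 mm from the base axis. Payload 7.1 kg.
Tool frame: the origin (TCP) lies at the very end of the fingers, on their centre line; the grasp point (between the pads) lies 19 mm behind it; z points along the fingers, y is the line along which they close (so a half turn about z gives the same grasp; the last joint's range is limited). The gripper opens to 88 mm and grips with 3 to 60 N. Pads are 20 mm wide; open, the fingers measure 115 mm over their backs; the gripper's body (75 mm by 178 mm) begins 61 mm behind the grasp point.
Start: joints at [-73.453, 24.242, 93.386, -0, 62.372, -1.089], TCP at [189.369, -595.604, 194.175] pointing down, gripper open.
Joint ranges: [-172.04, 172.04], [-51.8, 120.97], [4.93, 147.93], [-75.15, 255.16], [6.16, 154.13], [-145.62, 145.62]. Speed limits (degrees/s): [136.94, 136.94, 172.46, 180, 180, 180].

INTERFACE

Orientations are given as a 3x3 rotation matrix whose columns are the frame's x, y, z axes.
In Python, from cell import observe, capture, hand_in gives the robot as it stands.
- The arm moves only by the tool send_rows, never from a script. Its argument "commands" is one flat list of numbers, 5 for each row, row after row: the shift along the tool's x, y, z in units of 60 mm (1.0 is 60 mm), then the turn about the tool's z in units of 6 degrees (1.0 is 6 degrees), then the gripper's target within -1 to 1 (fully open at 1, half-way at 0, shut at -1). In form: [x, y, z, spin, jaw, x, y, z, spin, jaw, ...]. A call has 1 to 20 rows; each row shifts and turns the commanded pose from where the row before left it, along the tool's axes as they then stand; what a row does not reach is not made up. A row lasts 1/8 s, in which the tool goes at most 62.5 mm and 10.7 degrees, less where a joint would pass 70% of its speed; a pose out of reach is approached as far as the arm can. A call with a number of a shift or a turn outside -1 to 1 is refused whole. A call with a gripper value outside its range is refused whole. The fingers move at their own pace and stop on an object; "newtons" is the grip in N (left out, the last holds). Time passes only in rows, so rows that do not move let the fingers close. It gives the time, the measured TCP pose, the force, the opening and the grip force at its end, in the units of the state.
- observe(): the state, without advancing time (a new reading comes with each control period).
- capture(name): name is "side" or "top"; returns a dict with "color" (480x640x3 uint8, red, green, blue), "camera_matrix" (3x3 intrinsics, pixels), "D" ([k1, k2, p1, p2, k3] as OpenCV has them; the pictures are not rectified), "extrinsics" (4x4, takes a point from camera to world coordinates). Camera axes: x right, y down, z forward; pixel columns grow to the right and rows downward; lengths in mm; the calibration is good to about 2 mm. A picture is of the moment at which its call begins. There is no depth.
- hand_in(): hands the job in; it is judged then, once.
The state is a dict: "time": time; "q": joint angles; "joint_velocities": joint speeds; "joint_torque": joint torques, N m; "ee_pos": TCP position; "orientation": TCP orientation; "force": force on the tool from outside, world axes, zero at the start; "torque": the same for the moment, N m; "opening": finger opening in mm; "gripper_force": force on a finger pad.
Only numpy, scipy, OpenCV 4.12 (cv2) and the standard library are available. Lean on these libraries where they do the work, as an engineer would, in place of code of your own. Each camera call takes 0.05 s, during which the arm holds its last target. There are 200 camera calls.

TASK

Make up one full tray of vials: the tray held in the bench clips has two vials standing spread out in its trough, so slide them together along the trough to make room, and stand in it, in one upright row of four, the vial from the loose part-used tray and the vial lying on the bench. Stack the emptied loose tray on the pile of empty trays, foot fully down inside the rim of the top tray, and leave the pile square. The vials are glass: do not drop them or knock the standing ones over, and leave the tube rack, the tape and the saline bottle where they stand.

Things in the scene. Friction and masses are not known exactly. Their poses are not given: they have to be found in the camera images.
- dock_tray: the tray to be filled, fixed to the bench: a 174 x 60 x 2 mm dark steel plate with a spring clip (16 mm high) at either end that holds a white tray, of the same make as spare_tray, so the tray's underside is 2 mm and its rim 31 mm above the bench. It cannot be pushed away. Origin: centre of the underside of the plate, z up, x along the trough. Four 30 mm vials fill the 128 mm trough with 8 mm to spare.
- dock_floor (a point): point in the middle of dock_tray's trough floor, 11 mm above the bench; same axes as dock_tray. The inner end faces of the trough lie at x = +64 and -64 mm and the inner side faces at y = +18 and -18 mm from it; the rim is 20 mm above it.
- spare_tray: loose part-used tray on the bench, one vial (vial_c) in it. White plastic, 136 (x) x 44 (y) x 29 mm high, about 80 g; one undivided trough along x, inside 128 x 36 x 20 mm deep, its floor 9 mm up. Below the body a plain stacking foot, 124 x 32 x 6 mm, drops inside the rim of a like tray (2 mm play all round, either way round). Origin: centre of the foot's underside, z up.
- pile_top: upper one of two empty trays nested on the bench, to be stacked on; its rim is 52 mm above the bench, and a tray nested on it has its own underside 23 mm above pile_top's origin and 46 mm above the bench. Same make, origin and axes as spare_tray.
- pile_bottom: the lower tray of that pile, loose on the bench; same make, origin and axes as spare_tray.
- vial_a: amber glass vial, 75 mm tall, 35 to 75 g: body 30 mm in diameter up to 52 mm from its base (heel rounded by 2 mm), 17.6 mm neck, 20 mm metal cap. Origin: centre of the base; z along the axis to the cap. Stands in dock_tray's trough, on the -x side of its middle, apart from the end of the trough and from vial_b: none of the three gaps will take a vial until the row is closed up. It slides easily in the trough (under 1 N).
- vial_b: amber glass vial, 75 mm tall, 35 to 75 g: body 30 mm in diameter up to 52 mm from its base (heel rounded by 2 mm), 17.6 mm neck, 20 mm metal cap. Origin: centre of the base; z along the axis to the cap. Stands in dock_tray's trough, on the +x side of the middle. Slides with under 1 N.
- vial_c: amber glass vial, 75 mm tall, 35 to 75 g: body 30 mm in diameter up to 52 mm from its base (heel rounded by 2 mm), 17.6 mm neck, 20 mm metal cap. Origin: centre of the base; z along the axis to the cap. Stands anywhere along the trough of spare_tray.
- vial_lying: amber glass vial, 75 mm tall, 35 to 75 g: body 30 mm in diameter up to 52 mm from its base (heel rounded by 2 mm), 17.6 mm neck, 20 mm metal cap. Origin: centre of the base; z along the axis to the cap. Lies on its side on the bench, its axis level and 15 mm above the bench, cap pointing roughly to the robot's left and a little back; free ground around it on which it can be stood up. It can roll if it is knocked.
- tube_rack: bystander: white rack of capped blood tubes, 210 x 70 x 92 mm. Origin: centre of its underside.
- tape_dispenser: bystander: block of three tape rolls in blue holders, 74 x 92 x 58 mm. Origin: centre of its underside.
- saline_bottle: bystander: squat clear plastic bottle, 50 x 84 mm, 130 mm tall. Origin: centre of its underside.
There are look-alikes about, which are no part of the job. Leave any green look-alike of the vial_a alone.

How it is judged:
By the outcome, as a careful person would: the job done as asked, in the order asked, and still so for the second after the job is handed in, with the robot touching nothing.
It also fails if it takes over 72 s, if anything falls off the work surface, if the arm or the gripper's body presses on something with over 40 N, if the wrist force passes 120 N, or if a joint passes its speed limit or range.

## Working session

There is one attempt and no reset: what is moved stays moved. The work goes in short steps, Python scripts to look and compute and a tool call to move; the robot and the scene stay as the last step left them, time stands still between calls to the robot, and variables do not carry over. Pictures are saved under pics/ and viewed, at most 10 in all, crops included, and the job is handed in when it is done.

Besides the shell and the picture viewer there is one more tool, called after ">>>" in YAML: its name, and indented under it one key for each argument. send_rows: Moves the arm, as the interface text tells. Shifts and turns lie within -1 to 1; 1 stands for 60 mm of shift or 6 degrees of turn. Its arguments: {"type":"object","properties":{"commands":{"type":"array","items":{"type":"number"}},"newtons":{"type":"number"}},"required":["commands"]}

```bash
mkdir -p pics; ls
python3 - <<'E'
from cell import observe,capture
import cv2
s=observe();print(s)
for n in("side","top"):
    c=capture(n);cv2.imwrite(f"pics/{n}0.png",c["color"][:,:,::-1]);print(n,c["camera_matrix"],c["D"],c["extrinsics"])
E
```

```text
pics
{'time': 0.0, 'q': array([-7.34553048e+01,  2.42838686e+01,  9.34314347e+01, -1.37343768e-03,
        6.23703665e+01, -1.08939719e+00]), 'joint_velocities': array([ 0.07907762, -0.00122957, -0.05559164,  0.04548646,  0.03970223,
        0.0752079 ]), 'joint_torque': array([-3.29697315e-03, -5.44628263e+01, -2.73670721e+01,  6.41211821e-02,
        2.28394341e-02, -1.02814922e-04]), 'ee_pos': array([ 189.17730782, -595.0633408 ,  193.40783258]), 'orientation': array([[ 9.53007210e-01,  3.02947286e-01, -4.46141525e-04],
       [ 3.02947614e-01, -9.53006142e-01,  1.42726608e-03],
       [ 7.21077199e-06, -1.49535238e-03, -9.99998882e-01]]), 'force': array([ 0.95941843, -1.12954289, -0.35930426]), 'torque': array([-0.03905625,  0.02417921,  0.02478748]), 'gripper_force': 0.0, 'opening': 87.8247517072623}
side [[601.61674078   0.         310.41357942]
 [  0.         601.61674078 234.68793665]
 [  0.           0.           1.        ]] [-0.01937469  0.          0.          0.          0.        ] [[-9.13704221e-01 -2.99597156e-01  2.74565368e-01  2.77002517e+02]
 [-4.06379852e-01  6.73807992e-01 -6.17120900e-01  6.83277604e+02]
 [-1.16672994e-04 -6.75443805e-01 -7.37411454e-01  9.49137966e+02]
 [ 0.00000000e+00  0.00000000e+00  0.00000000e+00  1.00000000e+00]]
top [[434.55187067   0.         310.97277903]
 [  0.         434.55187067 241.38128842]
 [  0.           0.           1.        ]] [-0.04472288  0.          0.          0.          0.        ] [[ 2.15248615e-02 -9.96246960e-01  8.38371925e-02  5.56392033e+02]
 [-9.99650731e-01 -2.27325857e-02 -1.34776212e-02 -4.70813299e+01]
 [ 1.53328753e-02 -8.35178068e-02 -9.96388317e-01  9.20660623e+02]
 [ 0.00000000e+00  0.00000000e+00  0.00000000e+00  1.00000000e+00]]
```

View pics/top0.png

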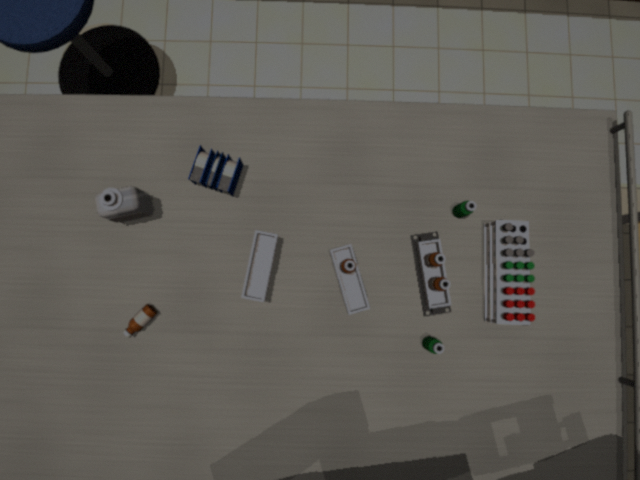

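View pics/side0.png

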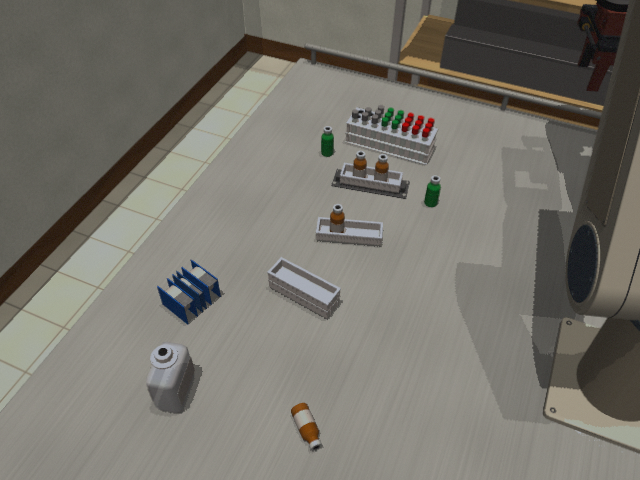

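The top view shows the pile at about (262,266), the spare tray at (349,280), the dock at (431,273) and the lying vial at (141,320) with its cap at the lower left. The side view shows the same layout. I'll enlarge the trays next to pick out the edges.

```bash
cat > h.py <<'E'
import numpy as np,cv2
from cell import observe,capture
def cast(c,uv,z):
    p=cv2.undistortPoints(np.array(uv,float).reshape(-1,1,2),c["camera_matrix"],np.array(c["D"]))[:,0]
    E=c["extrinsics"];d=np.c_[p,np.ones(len(p))]@E[:3,:3].T;o=E[:3,3]
    return (o+d*((z-o[2])/d[:,2])[:,None])[:,:2]
def proj(c,P):
    E=np.linalg.inv(c["extrinsics"]);r=cv2.Rodrigues(E[:3,:3])[0]
    return cv2.projectPoints(np.array(P,float).reshape(-1,1,3),r,E[:3,3],c["camera_matrix"],np.array(c["D"]))[0][:,0]
E
python3 - <<'E'
import cv2,numpy as np
t=cv2.imread('pics/top0.png');s=cv2.imread('pics/side0.png')
a=cv2.resize(t[225:325,235:465],None,fx=3.4,fy=3.4,interpolation=cv2.INTER_CUBIC)
a=np.clip(a*1.5,0,255).astype('uint8')
b=cv2.resize(s[140:330,255:425],None,fx=1.5,fy=1.5)
cv2.imwrite('pics/c1.png',a)
l=cv2.resize(t[295:345,115:165],None,fx=4,fy=4,interpolation=cv2.INTER_CUBIC)
o=np.zeros((340+205,a.shape[1],3),'uint8');o[:340]=a;o[342:542,:200]=l
o[342:542,210:510]=cv2.resize(s[395:455,270:360],None,fx=3.333,fy=3.333)[:200,:300]
cv2.imwrite('pics/c1.png',o)
E
```

```text
(no output)
```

View pics/c1.png

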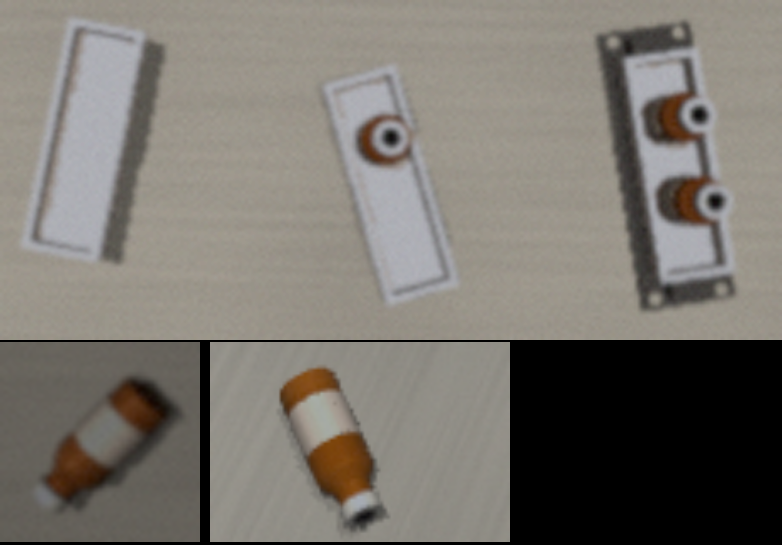

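The enlargement shows the rim corners and cap rings clearly. In crop pixels (divide by 3.4, add the offset), the dock caps are at (699,115) and (716,201) and the spare tray's cap is at (391,137). Next I'll measure with masks.

```bash
cat >> h.py <<'E'
def tray(c,roi,z):
    im=c["color"].astype(int);m=((im[:,:,2]-im[:,:,0]>-2)&(im.sum(2)>330)).astype('uint8')
    x0,y0,x1,y1=roi;k=np.zeros_like(m);k[y0:y1,x0:x1]=m[y0:y1,x0:x1]
    n=max(cv2.findContours(k,0,2)[0],key=cv2.contourArea)
    r=cv2.minAreaRect(cast(c,n[:,0],z).astype('float32'))
    b=cv2.boxPoints(r);e=[b[1]-b[0],b[2]-b[1]];L=max(e,key=np.linalg.norm)
    return np.round(r[0],1),sorted(np.round(r[1],1)),round(np.degrees(np.arctan2(L[1],L[0]))%180,1)
def px(p):return [235+(p[0]+.5)/3.4-.5,225+(p[1]+.5)/3.4-.5]
E
python3 - <<'E'
from h import *
c=capture("top");s=capture("side")
for n,roi,z in(("pile",(235,220,290,310),52),("spare",(320,235,380,320),29),("dock",(405,225,460,325),31)):print(n,tray(c,roi,z))
for n,p,z in(("a/b",(699,115),86),("a/b",(716,201),86),("c",(391,137),84)):print(n,cast(c,[px(p)],z))
for n,p,z in(("green1",(466,205),75),("green2",(438,349),75)):print(n,cast(c,[p],z))
im=c["color"].astype(int);m=((im[:,:,0]-im[:,:,2])>50).astype('uint8')
k=np.zeros_like(m);k[295:345,110:170]=m[295:345,110:170]
ys,xs=np.nonzero(k);print('amber mask',len(xs),xs.min(),xs.max(),ys.min(),ys.max())
# lying vial: top crop cap (47,150), base (143,47) ; side crop cap (149? )
q=lambda x,y:[115+x/4,295+(y)/4]
print('top axis cap,base',cast(c,[q(46,154),q(148,52)],15))
w=lambda x,y:[270+(x)/3.333,395+(y)/3.333]
print('side axis cap,base',cast(s,[w(152,166),w(100,38)],15))
# side check of cap tops
print('side caps (raw px)',cast(s,[[360.5,154.5],[382.5,158]],86),cast(s,[[337,208]],84))
E
```

```text
pile (array([578.9,  44.1]), [np.float64(43.3), np.float64(136.2)], np.float32(170.0))
spare (array([ 555.9, -136. ]), [np.float64(34.8), np.float64(120.6)], np.float32(17.3))
dock (array([ 527.3, -316.4]), [np.float64(29.0), np.float64(33.1)], np.float32(11.5))
a/b [[ 599.10845462 -309.56863831]]
a/b [[ 550.45569571 -319.26167804]]
c [[ 582.93815184 -133.89935954]]
green1 [[ 707.22497983 -365.43120296]]
green2 [[ 424.28105849 -308.71953857]]
amber mask 134 128 153 307 332
top axis cap,base [[433.27305338 317.03175738]
 [486.86045349 266.43628196]]
side axis cap,base [[432.17945672 314.23159512]
 [482.55735575 264.19257069]]
side caps (raw px) [[ 594.88685681 -304.49138331]
 [ 546.34594201 -313.06430911]] [[ 579.63875303 -129.91438192]]
```

Run:
```python
from h import *
c=capture("top");s=capture("side")
def rep(n,P):
    a,b,d,e=P;ax=(a+b-d-e);print(n,P.mean(0).round(1),'len',round(np.linalg.norm(ax)/2,1),'w',round(np.linalg.norm(a+e-b-d)/2,1),'ang',round(float(np.degrees(np.arctan2(ax[1],ax[0]))),1))
for n,q,z in(("pile",[(70,18),(146,33),(100,262),(21,248)],52),("spare",[(321,84),(397,66),(459,286),(388,304)],29),("dock",[(623,54),(692,48),(735,275),(662,285)],31),("plate",[(597,35),(689,22),(737,296),(640,311)],2)):
    rep(n,cast(c,[px(p) for p in q],z))
for cc,nm,rois in((c,'top',((235,220,290,310,52),(320,235,380,320,29),(405,225,460,325,31))),(s,'side',((260,255,345,320,52),(310,212,388,250,29),(335,160,408,195,31)))):
    im=cc["color"].astype(int)
    for x0,y0,x1,y1,z in rois:
        k=im[y0:y1,x0:x1];m=((k[:,:,2]-k[:,:,0]>-5)&(k.sum(2)>270)).astype('uint8');m=cv2.morphologyEx(m,cv2.MORPH_CLOSE,np.ones((5,5),'uint8'))
        n=max(cv2.findContours(m,0,2)[0],key=cv2.contourArea)[:,0]+[x0,y0]
        r=cv2.minAreaRect(cast(cc,n,z).astype('float32'));print(nm,r)
S=s["color"][140:330,255:425,::-1];cv2.imwrite('pics/c2.png',cv2.resize(np.clip(S*1.2,0,255).astype('uint8')[:110],None,fx=4.5,fy=4.5,interpolation=cv2.INTER_CUBIC))
```

```text
pile [578.5  42.9] len 137.2 w 46.3 ang -10.0
spare [ 556.1 -140.1] len 137.6 w 45.8 ang 17.3
dock [ 571.4 -314. ] len 140.2 w 43.9 ang 10.3
plate [ 571.6 -315. ] len 173.5 w 60.6 ang 9.6
top ((578.9390869140625, 44.21434783935547), (47.51341247558594, 139.37977600097656), 79.94988250732422)
top ((556.7913208007812, -139.65281677246094), (140.05355834960938, 48.881385803222656), 17.567523956298828)
top ((571.84521484375, -317.6131591796875), (138.23995971679688, 51.2435302734375), 9.955998420715332)
side ((574.2225341796875, 50.58999252319336), (63.38927459716797, 153.9864044189453), 78.22792053222656)
side ((554.033935546875, -139.18682861328125), (139.08680725097656, 49.226287841796875), 17.320837020874023)
side ((569.6558227539062, -313.4599609375), (142.72439575195312, 55.795433044433594), 6.497901439666748)
```

View pics/c2.png

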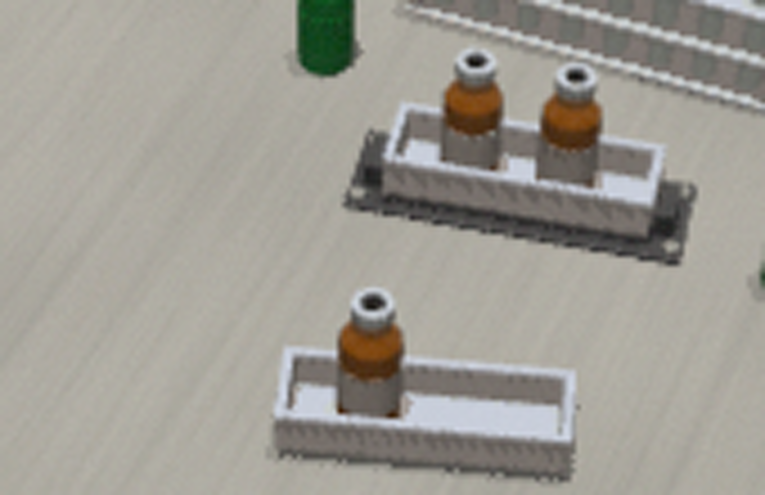

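The side crop matches the top-view layout: dock caps at (475,60) and (576,75), spare cap at (373,299). The dock is at about (571.5,-315), heading 10°, with its vials at +28 and -21.5 mm along the trough. I'll go above the first vial.

>>> send_rows:
  commands: [0, 0, 0, 0.635, 0.36, 0, 0, 0, 0.635, 0.36, 0.756, -0.35, 0.1, 0, 0.36, 0.756, -0.35, 0.1, 0, 0.36, 0.756, -0.35, 0.1, 0, 0.36, 0.756, -0.35, 0.1, 0, 0.36, 0.756, -0.35, 0.1, 0, 0.36, 0.756, -0.35, 0.1, 0, 0.36, 0.756, -0.35, 0.1, 0, 0.36, 0.756, -0.35, 0.1, 0, 0.36, 0.756, -0.35, 0.1, 0, 0.36, 0.756, -0.35, 0.1, 0, 0.36, 0, 0, 0, 0, 0.36, 0, 0, 0, 0, 0.36]
  newtons: 6

```text
time: 2.05
ee_pos: [599.0, -309.9, 133.9]
orientation: [[0.985, 0.174, -0.001], [0.174, -0.985, 0.0], [-0.001, -0.0, -1.0]]
force: [-0.1, -1.4, -0.2]
opening: 59.7
gripper_force: 0.0
```

>>> send_rows:
  commands: [0, 0, 0.522, 0, 0.36, 0, 0, 0.522, 0, 0.36, 0, 0, 0.522, 0, 0.36, 0, 0, 0, 0, 0.36]

```text
time: 2.55
ee_pos: [596.5, -310.1, 38.1]
orientation: [[0.985, 0.172, -0.005], [0.172, -0.985, 0.002], [-0.004, -0.003, -1.0]]
force: [0.5, 0.1, 0.6]
opening: 59.5
gripper_force: 0.0
```

>>> send_rows:
  commands: [0, 0, 0, 0, -0.2, 0, 0, 0, 0, -0.4, 0, 0, 0, 0, -0.4, 0, 0, 0, 0, -0.4]

```text
time: 3.05
ee_pos: [599.9, -310.0, 40.9]
orientation: [[0.985, 0.174, 0.001], [0.174, -0.985, -0.001], [0.001, 0.001, -1.0]]
force: [-0.5, 0.4, 0.2]
opening: 26.7
gripper_force: 0.0
```

Run:
```python
from h import *
t=capture("top")["color"];s=capture("side")["color"]
a=cv2.resize(t[215:325,380:470],None,fx=4,fy=4,interpolation=2);b=cv2.resize(s[110:220,310:430],None,fx=3,fy=4,interpolation=2)
cv2.imwrite('pics/c3.png',np.clip(np.hstack([a,b])[:,:,::-1]*1.3,0,255))
```

```text
[ WARN:0@2.992] global loadsave.cpp:1063 imwrite_ Unsupported depth image for selected encoder is fallbacked to CV_8U.
```

View pics/c3.png

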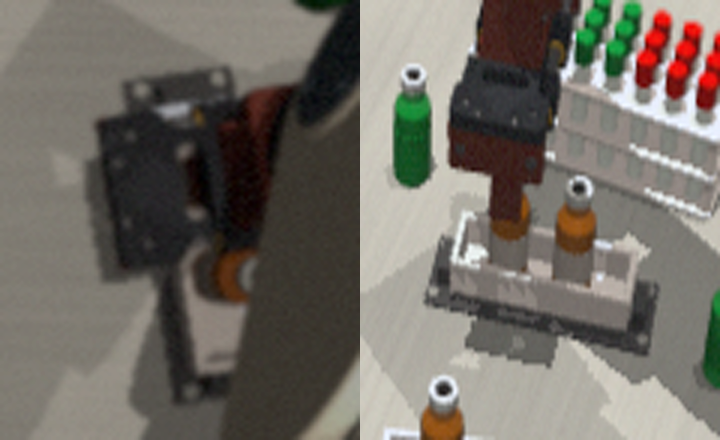

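The picture shows the finger in front of the first dock vial, with nothing knocked over. The opening reads 26.7 mm with no force, so I'll check the state before going on.

>>> send_rows:
  commands: [0, 0, 0, 0, -0.4, 0, 0, 0, 0, -0.4]

```text
time: 3.4
ee_pos: [599.5, -309.9, 40.2]
orientation: [[0.985, 0.174, -0.0], [0.174, -0.985, 0.0], [-0.0, -0.0, -1.0]]
force: [0.3, -0.2, -0.0]
opening: 26.0
gripper_force: 0.0
```

Run:
```python
from h import *
s=observe();print(s['opening'],s['gripper_force'],s['force'],s['ee_pos'])
c=capture("side");print(proj(c,[[599.5,-310,40.9],[599.5,-310,60],[599.5,-310,86],[599.5-2.6,-310+14.8,41]]))
a=c["color"][130:200,325:410,::-1];cv2.imwrite('pics/c4.png',np.clip(cv2.resize(a,None,fx=8,fy=8,interpolation=2)*1.2,0,255).astype('uint8'))
```

```text
25.986600924785183 0.0 [ 0.30438035 -0.22041693 -0.02408698] [ 599.51680157 -309.87783914   40.1509915 ]
[[358.25600629 167.83454768]
 [358.74906853 161.42773566]
 [359.43648872 152.49133969]
 [356.99882067 172.0648603 ]]
```

View pics/c4.png

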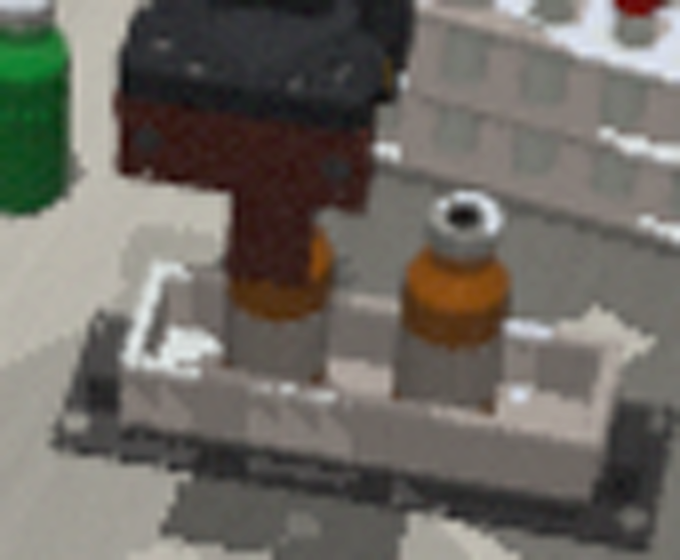

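The finger tip appears at about (359,165.6), higher on the vial than expected: it reaches only the shoulder, while the label and body stay free. I'll reopen, go lower and grip again.

>>> send_rows:
  commands: [0, 0, 0, 0, 0.1, 0, 0, 0, 0, 0.1, 0, 0, 0.1, 0, 0.1, 0, 0, 0, 0, 0.1, 0, 0, 0, 0, -0.4, 0, 0, 0, 0, -0.4, 0, 0, 0, 0, -0.4, 0, 0, 0, 0, -0.4]

```text
time: 4.45
ee_pos: [599.8, -310.0, 34.6]
orientation: [[0.985, 0.174, 0.001], [0.174, -0.985, -0.0], [0.0, 0.0, -1.0]]
force: [-0.7, 1.3, 2.6]
opening: 26.5
gripper_force: 10.0
```

Run:
```python
from h import *
c=capture("side");u=np.array([-.174,.985])
for z in(41,50,60):print(z,proj(c,[[*(np.array([599.5,-310])+u*o),z] for o in(13,20,26.5)]).round(1).tolist())
print('other vial',proj(c,[[550.5,-319.3,z] for z in(11,63,86)]).round(1).tolist())
```

```text
41 [[357.2, 171.5], [356.6, 173.5], [356.0, 175.4]]
50 [[357.4, 168.5], [356.8, 170.5], [356.3, 172.4]]
60 [[357.7, 165.1], [357.1, 167.1], [356.5, 169.0]]
other vial [[378.8, 180.9], [380.8, 163.7], [381.7, 155.8]]
```

>>> send_rows:
  commands: [0, 0, 0, 0, 0.36, 0, 0, 0, 0, 0.36, 0, 0, 0.17, 0, 0.36, 0, 0, 0, 0, 0.36, 0, 0, 0, 0, -0.4, 0, 0, 0, 0, -0.4, 0, 0, 0, 0, -0.4, 0, 0, 0, 0, -0.4]
  newtons: 5

```text
time: 5.5
ee_pos: [599.6, -310.0, 24.2]
orientation: [[0.985, 0.174, 0.0], [0.174, -0.985, -0.0], [0.0, 0.0, -1.0]]
force: [-0.6, -0.7, 0.1]
opening: 29.7
gripper_force: 5.0
```

The grip is on the body now at 29.7 mm, so the real finger tips sit about 20 mm above the reported TCP. Next I'll slide this vial to the +x end.

>>> send_rows:
  commands: [0.1, 0, 0, 0, -0.4, 0.1, 0, 0, 0, -0.4, 0.1, 0, 0, 0, -0.4, 0, 0, 0, 0, -0.4, 0, 0, 0, 0, -0.4]

```text
time: 6.12
ee_pos: [617.5, -306.8, 24.1]
orientation: [[0.985, 0.174, 0.0], [0.174, -0.985, -0.0], [0.0, 0.0, -1.0]]
force: [0.2, -1.6, 2.3]
opening: 30.0
gripper_force: 5.0
```

>>> send_rows:
  commands: [0.02, 0, 0, 0, -0.4, 0.02, 0, 0, 0, -0.4, 0, 0, 0, 0, -0.4]

```text
time: 6.5
ee_pos: [619.5, -306.4, 23.9]
orientation: [[0.985, 0.174, -0.0], [0.174, -0.985, 0.0], [-0.0, -0.0, -1.0]]
force: [0.3, -0.6, 3.2]
opening: 29.8
gripper_force: 5.0
```

>>> send_rows:
  commands: [0.02, 0, 0, 0, -0.4, 0, 0, 0, 0, -0.4, 0, 0, 0, 0, -0.4]

```text
time: 6.88
ee_pos: [620.7, -306.0, 23.9]
orientation: [[0.985, 0.174, -0.0], [0.174, -0.985, 0.0], [-0.0, -0.0, -1.0]]
force: [0.3, -1.4, 0.8]
opening: 29.6
gripper_force: 5.0
```

>>> send_rows:
  commands: [0.02, 0, 0, 0, -0.4, 0, 0, 0, 0, -0.4, 0, 0, 0, 0, -0.4]

```text
time: 7.25
ee_pos: [621.8, -305.7, 23.9]
orientation: [[0.985, 0.174, -0.0], [0.174, -0.985, 0.0], [-0.0, -0.0, -1.0]]
force: [-0.0, -0.7, 0.2]
opening: 29.8
gripper_force: 5.0
```

>>> send_rows:
  commands: [0.02, 0, 0, 0, -0.4, 0, 0, 0, 0, -0.4, 0, 0, 0, 0, -0.4]

```text
time: 7.62
ee_pos: [623.2, -305.7, 24.0]
orientation: [[0.985, 0.174, 0.0], [0.174, -0.985, 0.0], [0.0, -0.0, -1.0]]
force: [-0.6, 0.0, 0.6]
opening: 29.8
gripper_force: 5.0
```

>>> send_rows:
  commands: [0.025, 0, 0, 0, -0.4, 0, 0, 0, 0, -0.4, 0, 0, 0, 0, -0.4]

```text
time: 8.0
ee_pos: [624.7, -305.5, 24.0]
orientation: [[0.985, 0.174, 0.0], [0.174, -0.985, -0.0], [0.0, 0.0, -1.0]]
force: [-0.5, -0.5, -0.1]
opening: 29.7
gripper_force: 5.0
```

Run:
```python
from h import *
s=observe();print(s['force'],s['ee_pos'])
c=capture("side")
a=c["color"][130:200,325:410,::-1];cv2.imwrite('pics/c5.png',np.clip(cv2.resize(a,None,fx=8,fy=8,interpolation=2)*1.2,0,255).astype('uint8'))
```

```text
[-0.48863431 -0.46288137 -0.06742509] [ 624.72161669 -305.49022374   24.03126615]
```

View pics/c5.png

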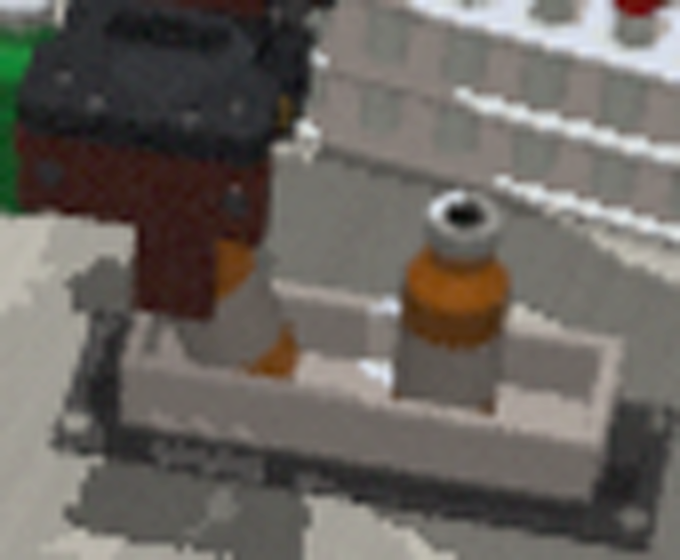

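The picture shows the held vial tilted: its base lags toward the right at about (245,360) while the finger is at (175,310). I'll move back to right it, since the base drags on the floor.

>>> send_rows:
  commands: [-0.04, 0, 0, 0, -0.4, -0.04, 0, 0, 0, -0.4, -0.04, 0, 0, 0, -0.4, -0.04, 0, 0, 0, -0.4, 0, 0, 0, 0, -0.4, 0, 0, 0, 0, -0.4]

```text
time: 8.8
ee_pos: [615.2, -307.3, 24.1]
orientation: [[0.985, 0.174, 0.0], [0.174, -0.985, -0.0], [0.0, 0.0, -1.0]]
force: [0.3, -0.5, 1.6]
opening: 29.5
gripper_force: 5.0
```

```bash
cat >> h.py <<'E'
def asc(c,x0,y0,x1,y1):
    h=cv2.cvtColor(c["color"],cv2.COLOR_RGB2HSV)[y0:y1,x0:x1].astype(int)
    for i,r in enumerate(h):print(y0+i,''.join('o' if (p[1]>110 and 3<p[0]<25 and p[2]>75) else '#' if p[2]<70 else '+' if p[2]<120 else '.' if p[2]<160 else ' ' for p in r))
E
python3 - <<'E'
from h import *
s=observe();print(s['force'],s['ee_pos'],s['opening'])
asc(capture("side"),335,145,400,190)
E
```

```text
[ 0.31011908 -0.54514247  1.56722709] [ 615.23806043 -307.27414961   24.12823447] 29.538633034660236
145 ################################+++++++++++++++++++++++..       +
146 ###############################+ ++++++++++++++++++++++++....    
147 ###############################+  +++++++++++++++++++++++++++....
148 #############################+++..+++++++++++++++++++++++++++++++
149 #############################+...++++++++++++++++++++++++++++++++
150 #############################++++++++++++++++++++++++++++++++++++
151 #############################++++++++++++++++++++++++++++++++++++
152 #############################++++++++++++++++++++++++++++++++++++
153 #############################+++++++++++++++++++++++++++. +++++++
154 #############################++++++++++++++++.    .++++++.+.  +++
155 #############################+++++++++++++++  .+++.+++++++++.    
156 #############################++++++++++++++. .####+.+++++++++..  
157 .++#########################++++++++++++++++  ####+.+++++++++++++
158 ......+++###################++++++++++++++++. +++++.++++++++++++.
159 ...........####
[... 1450 characters left out ...]

180 #####++++++++++++++++++++++++++++++++++...++++++++++...........+.
181 +####++++++++++++++++++++++++++++++++++++..+....++++.............
182 .+###++++++++++++++++++++++++++++++++++++++++++..................
183 +########++++++++++++++++++++++++++++++++++++++++++++............
184 +##############++++++++++++++++++++++++++++++++++++++++++++......
185 #####################+++++++++++++++++++++++++++++++++++++++++++.
186 ####+######################++++++++++++++++++++++++++++++++++++++
187 ...++############################++++++++++++++++++++++++++++++++
188 ......++########+######################++++++++++++++++++++++++++
189 .....++++++++#########+#####################+++++++++++++++++++++
```

>>> send_rows:
  commands: [-0.04, 0, 0, 0, -0.4, -0.04, 0, 0, 0, -0.4, -0.04, 0, 0, 0, -0.4, 0, 0, 0, 0, -0.4, 0, 0, 0, 0, -0.4]

```text
time: 9.48
ee_pos: [607.9, -308.3, 23.9]
orientation: [[0.985, 0.174, -0.0], [0.174, -0.985, 0.0], [-0.0, -0.0, -1.0]]
force: [-0.3, 0.8, -0.6]
opening: 29.9
gripper_force: 5.0
```

Run:
```python
from h import *
s=observe();print(s['force'],s['ee_pos'],s['opening'])
asc(capture("side"),335,150,375,182)
```

```text
[-0.28911194  0.77717738 -0.58437468] [ 607.93060532 -308.28647005   23.8889531 ] 29.90526206995693
150 +###############################+.+.++++
151 +###############################++++++++
152 +###############################++++++++
153 +###############################++++++++
154 +###############################++++++++
155 +###############################++++++++
156 +###############################++++++++
157 .+##############################++++++++
158 .....+++########################++++++++
159 ...........+++##################++++++++
160 ..............+################+++++++++
161 ..............###########o+####+++++++++
162 ..............###########oo##+++++++++++
163 .........+++++###########oo##+++++++++++
164 .......+++++++###########++#++++++++++++
165 ......++. ++++###########+#+++++++++++++
166 .....+++  ++++###########++++++..+++++++
167 .....+++ .++++###########++++++........+
168 ..+...+. +++++###########+++++++++++....
169 .+++++.  +++++###########+++++++++++++++
170 .++#+++ .++++++##########+++++++++++++++
171 .++##+. ++++++++###++###++++++++++++++++
172 +#+##+  +++ ++++++++++++++++++++++++++++
173 +####+ .++   ++++#++++++++++++++++++++++
174 ####+. .++...+++++++++++++++++++++++++++
175 ####+. .++++++++++++++++++++++......++++
176 #####+++++++++++++++++++++++++.........+
177 #####++++++++++++++++++++++oo+.........+
178 #####+++++++++++++++++++++++++.........+
179 #####++++++++++++++++++++++++++++++...++
180 #####+++++++++++++++++++++++++++++++++++
181 +####+++++++++++++++++++++++++++++++++++
```

>>> send_rows:
  commands: [0, 0, 0, 0, -0.2, 0, 0, 0, 0, 0.1, 0, 0, 0, 0, 0.1, 0, 0, 0, 0, 0.1, 0, 0, 0.13, 0, 0.1, 0, 0, 0, 0, 0.1, 0, 0, 0, 0, -0.4, 0, 0, 0, 0, -0.4, 0, 0, 0, 0, -0.4]
  newtons: 25

```text
time: 10.65
ee_pos: [608.1, -308.4, 16.3]
orientation: [[0.985, 0.174, 0.0], [0.174, -0.985, -0.0], [0.0, 0.0, -1.0]]
force: [-0.2, -0.3, 0.7]
opening: 29.4
gripper_force: 25.0
```

Run:
```python
from h import *
s=observe();print(s['force'],s['ee_pos'],s['opening'])
asc(capture("side"),335,155,375,182)
```

```text
[-0.22509405 -0.25071866  0.66030503] [ 608.14941078 -308.44408708   16.28426916] 29.363137229374097
155 +###############################++++++++
156 +###############################++++++++
157 ################################++++++++
158 ################################++++++++
159 +###############################++++++++
160 .+++###########################+++++++++
161 .......+++#####################+++++++++
162 .........++..+#################+++++++++
163 .........+++++#################+++++++++
164 .......+++++++###########ooo###+++++++++
165 ......++.+++++###########ooo###+++++++++
166 .....+++  ++++###########o++###..+++++++
167 ....++++ .++++################+........+
168 ..+...+. +++++################++++++....
169 .++++++  +++++##############++++++++++++
170 .+++#++ .+++++##########++++++++++++++++
171 .++##+. ++++++##########++++++++++++++++
172 +####+  ++++++##########++++++++++++++++
173 +###++ .++  ++++++######++++++++++++++++
174 ####+. .++..++++++++++++++++++++++++++++
175 ####+. .++++++++++++++++++++++......++++
176 #####+++++++++++++++++++++++++.........+
177 #####+++++++++++++++++++++++++.........+
178 #####++++++++++++++++++++++++++........+
179 #####++++++++++++++++++++++++++++++...++
180 #####+++++++++++++++++++++++++++++++++++
181 +####+++++++++++++++++++++++++++++++++++
```

>>> send_rows:
  commands: [0.06, 0, 0, 0, -0.4, 0.06, 0, 0, 0, -0.4, 0.04, 0, 0, 0, -0.4, 0, 0, 0, 0, -0.4, 0, 0, 0, 0, -0.4]

```text
time: 11.32
ee_pos: [618.0, -306.7, 16.3]
orientation: [[0.985, 0.174, 0.001], [0.174, -0.985, -0.0], [0.001, 0.0, -1.0]]
force: [0.1, 0.3, 0.9]
opening: 29.6
gripper_force: 25.0
```

>>> send_rows:
  commands: [0.02, 0, 0, 0, -0.4, 0, 0, 0, 0, -0.4, 0, 0, 0, 0, -0.4]

```text
time: 11.7
ee_pos: [618.7, -306.6, 16.3]
orientation: [[0.985, 0.174, -0.0], [0.174, -0.985, -0.0], [-0.0, -0.0, -1.0]]
force: [-0.3, -0.4, 2.9]
opening: 29.5
gripper_force: 25.0
```

>>> send_rows:
  commands: [0.02, 0, 0, 0, -0.4, 0, 0, 0, 0, -0.4, 0, 0, 0, 0, -0.4]

```text
time: 12.08
ee_pos: [620.0, -306.3, 16.3]
orientation: [[0.985, 0.174, 0.0], [0.174, -0.985, -0.0], [0.0, 0.0, -1.0]]
force: [-1.7, -0.5, 3.4]
opening: 29.3
gripper_force: 25.0
```

>>> send_rows:
  commands: [0.015, 0, 0, 0, -0.4, 0, 0, 0, 0, -0.4, 0, 0, 0, 0, -0.4]

```text
time: 12.45
ee_pos: [620.5, -306.2, 16.4]
orientation: [[0.985, 0.174, -0.001], [0.174, -0.985, 0.0], [-0.001, -0.0, -1.0]]
force: [-3.1, -0.8, 5.1]
opening: 29.2
gripper_force: 25.0
```

The end wall makes contact at x≈619, so the dock centre is at about (570.8,-315). I'll back off slightly, release, straddle along to the second vial, grip it firmly and slide it up.

>>> send_rows:
  commands: [-0.02, 0, 0, 0, -0.4, 0, 0, 0, 0, -0.2, 0, 0, 0, 0, 0.15, 0, 0, 0, 0, 0.15, 0, 0, 0, 0, 0.15, -0.39, 0, 0, 0, 0.15, -0.39, 0, 0, 0, 0.15, -0.39, 0, 0, 0, 0.15, 0, 0, 0, 0, 0.15, 0, 0, 0, 0, 0.15, 0, 0, 0, 0, -0.4, 0, 0, 0, 0, -0.4, 0, 0, 0, 0, -0.4]

```text
time: 14.08
ee_pos: [550.9, -318.4, 16.1]
orientation: [[0.985, 0.174, 0.0], [0.174, -0.985, -0.0], [0.0, 0.0, -1.0]]
force: [-0.1, -0.3, -0.0]
opening: 29.7
gripper_force: 24.8
```

Run:
```python
from h import *
s=observe();print(s['force'],s['ee_pos'],s['opening'])
asc(capture("side"),335,140,410,185)
```

```text
[-0.07223231 -0.27972845 -0.02319753] [ 550.85097062 -318.43247944   16.13776856] 29.71786792183025
140 ...........+++++++++++++++++++++###############################++++++++++++
141 .......... ...++++++++++++++++++###############################++++++++++++
142 .............     ++++++++++++++################################+++++++++++
143 ..... .......+..      +++++++++#################################+++++++++++
144 ...............+.+.      +++++##################################+++++++++++
145 ....... ...............      +##################################+++++++++++
146 ... .......................  +##################################+++++++++++
147 ............................+###################################+++++++++++
148 .. .........................+###################################+++++++++++
149 ............................+##################################++++++++++++
150 .................     ......###################################++++++++++++
151 +...............  .+++  ....#########+#########################++++++++++++
152 ...............  .####+  ...########
[... 1899 characters left out ...]
    ..+++#+.         +++###########+++++++++++++++..++++++++
177 #####+++++++++....      ...         ++++##########+++++++++++++++..++++++++
178 #####+++++++++++++++....           . +++++++++++#+++++.+++++++++...+++++++.
179 #####+++++++++++++++++++.+....   ..+.++++++++++++++++.......++++..++++++...
180 #####++++++++++++++++++++++++++++++++++++++++++++++++..........+..++++++...
181 +####+++++++++++++++++++++++++++++++++++++++++++++++++............+#++#+.++
182 .++##++++++++++++++++++++++++++++++++++++++++++++++++++...........+####+.++
183 +#+##+###+++++++++++++++++++++++++++++++++++++++++++++++++++...+.+#####++#+
184 ###############+++++++++++++++++++++++++++++++++++++++++++++++++++########+
```

>>> send_rows:
  commands: [0.12, 0, 0, 0, -0.4, 0.12, 0, 0, 0, -0.4, 0.12, 0, 0, 0, -0.4, 0.12, 0, 0, 0, -0.4, 0.12, 0, 0, 0, -0.4, 0.01, 0, 0, 0, -0.4, 0, 0, 0, 0, -0.4, 0, 0, 0, 0, -0.4]

```text
time: 15.12
ee_pos: [586.3, -312.2, 16.2]
orientation: [[0.985, 0.174, -0.0], [0.174, -0.985, 0.0], [-0.0, -0.0, -1.0]]
force: [0.9, 0.0, -0.3]
opening: 29.5
gripper_force: 24.8
```

>>> send_rows:
  commands: [0.02, 0, 0, 0, -0.4, 0, 0, 0, 0, -0.4, 0, 0, 0, 0, -0.4]

```text
time: 15.5
ee_pos: [587.6, -312.0, 16.2]
orientation: [[0.985, 0.174, -0.0], [0.174, -0.985, 0.0], [-0.0, -0.0, -1.0]]
force: [-0.1, 0.2, -0.6]
opening: 29.6
gripper_force: 24.8
```

Run:
```python
from h import *
s=observe();print(s['force'],s['ee_pos'],s['opening'])
asc(capture("side"),340,147,385,180)
```

```text
[-0.10342481  0.23263959 -0.62068618] [ 587.63641806 -312.03162303   16.22546638] 29.581213259288788
147 .....####################################++++
148 .....###################################+++++
149 .....###########################+#######+++++
150 .....###################################+++++
151 .....###################################+++++
152 .....##################################++++++
153 ....+#################################+++++++
154 ....+################################++++++++
155 .....################################++++++++
156 .....################################++++++++
157 .....################################++++++++
158 .....################################++++++++
159 .....################################++++++++
160 ....+################################++++++++
161 .....+##############################+++++++++
162 .... .+ooo+#########################+++++++++
163 ...   oooooooooo####################+++++++++
164 ...   +##ooooooo####################+++++++++
165 ...  ++##+++++++####################+++++++++
166 ..   ++##++#+################+####+++++++++++
167 ..  .++oo#+#####################+++++++++++++
168 ..  +++++oo##+###+##############+++.....+++++
169 +.  ++++++++++++++#############++++++........
170 ++ .++++++++++++++###########++++++++++++++..
171 +. +++++++++++++++###########++++++++++++++++
172 +  ++++++++++++++############++++++++++++++++
173 + .++++++++++++++############++++++++++++++++
174 . ..+.++++++++++++##########+++++++++++++++++
175 . .     ..+++++++###+++++###+++++++++++++++++
176 +++....    +++++++##++++++++++++....+++++++++
177 ++++++++...+++++++++++++++++++++..........+.+
178 ++++++++++++++++++++++++++++++#++............
179 ++++++++++++++++++++++++++++++++++...........
```

>>> send_rows:
  commands: [0.015, 0, 0, 0, -0.4, 0, 0, 0, 0, -0.4, 0, 0, 0, 0, -0.4]

```text
time: 15.92
ee_pos: [588.6, -311.8, 16.2]
orientation: [[0.985, 0.174, 0.0], [0.174, -0.985, 0.0], [0.0, 0.0, -1.0]]
force: [-0.3, 0.2, -0.7]
opening: 30.1
gripper_force: 24.8
```

>>> send_rows:
  commands: [0.015, 0, 0, 0, -0.4, 0, 0, 0, 0, -0.4, 0, 0, 0, 0, -0.4]

```text
time: 16.3
ee_pos: [589.5, -311.7, 16.2]
orientation: [[0.985, 0.174, 0.0], [0.174, -0.985, 0.0], [0.0, -0.0, -1.0]]
force: [-1.3, -0.4, -1.5]
opening: 29.5
gripper_force: 24.8
```

>>> send_rows:
  commands: [-0.005, 0, 0, 0, -0.2, 0, 0, 0, 0, 0.15, 0, 0, 0, 0, 0.3, 0, 0, 0, 0, 0.3, 0, 0, -0.7, 0, 0.3, 0, 0, -0.7, -0.6, 0.3, 0, 0, 0, -0.617, 0.3, 0.194, -0.716, 0, 0, 0.3, 0.194, -0.716, 0, 0, 0.3, 0.194, -0.716, 0, 0, 0.3, 0.194, -0.716, 0, 0, 0.3, 0, 0, 0, 0, 0.3, 0, 0, 0, 0, 0.3]

```text
time: 17.92
ee_pos: [582.9, -134.2, 100.4]
orientation: [[0.954, 0.298, 0.001], [0.298, -0.954, -0.0], [0.0, 0.001, -1.0]]
force: [-0.5, -0.0, 1.0]
opening: 56.8
gripper_force: 0.0
```

Run:
```python
from h import *
asc(capture("side"),335,140,405,180)
```

```text
140 ########################+++++++++++....      +++++++++++++++++++++++++
141 ########################++++++++++++++++...      +++++++++++++++++++++
142 ########################+++++++++++++++++++...       +++++++++++++++++
143 ###################+#+##++++++++++++++++++++++....      ++++++++++++++
144 #####################+#+ +++++++++++++++++++++++++....      ++++++++++
145 ######################++     +++++++++++++++++++++++++...       ++++++
146 ########################...      ++++++++++++++++++++++++....      +++
147 #######################+......      +++++++++++++++++++++++++....     
148 #######################+..........      +++++++++++++++++++++++++...  
149 #######################..........+...      +++++++++++++++++++++++++..
150 ####################+....................      +++++++++++++++++++++++
151 ####################+ ......     ...........       +++++++++++++++++++
152 ####################. .....  ..+   .............      ++++++++++++++++
153 ####################. ....  .###+.  ................      ++++++++++++
154 ####################+.....  +####.  ..........
[... 1197 characters left out ...]
++...             .... ....
171 ##############+########++++++++++++++++++++++++++++...              ..
172 #######################+++++++++++++++++++++++++++++++++....          
173 #####################+#++++++++++++++++++++++++++++++++++++++....    .
174 #####################+#++++++++++++++++++++++++++++++++++++++++++   ..
175 #######################++++++++++++++....++++++++++++++++++++++++  .. 
176 #####################+++++++++++++++.      ....+++++++++++++++++.   . 
177 ####################+   ...++++++++..            ....+++++++++++.  .  
178 ####################+..       ...++..                 .....+++++   .  
179 ####################++++.+...                               ....  ..
```

The two dock vials are standing side by side. Next I'll take vial_c.

>>> send_rows:
  commands: [0, 0, 0.49, 0, 0.3, 0, 0, 0.49, 0, 0.3, 0, 0, 0.49, 0, 0.3, 0, 0, 0, 0, 0.3, 0, 0, 0, 0, -0.4, 0, 0, 0, 0, -0.4, 0, 0, 0, 0, -0.4, 0, 0, 0, 0, -0.4]

```text
time: 18.98
ee_pos: [583.2, -134.0, 13.0]
orientation: [[0.955, 0.298, 0.002], [0.298, -0.955, -0.0], [0.001, 0.001, -1.0]]
force: [0.4, -0.6, 5.0]
opening: 29.6
gripper_force: 24.9
```

>>> send_rows:
  commands: [0, 0, -0.4, 0, -0.4, 0, 0, -0.5, 0, -0.4, 0, 0, -0.5, 0, -0.4, 0, 0, 0, 0, -0.4, 0, 0, 0, 0, -0.4]

```text
time: 19.6
ee_pos: [581.9, -133.6, 95.4]
orientation: [[0.955, 0.298, -0.001], [0.298, -0.955, 0.0], [-0.001, -0.0, -1.0]]
force: [-1.3, 0.1, -0.8]
opening: 29.6
gripper_force: 24.9
```

Run:
```python
from h import *
c=capture("side");s=c["color"][60:260,270:430,::-1];t=capture("top")["color"][200:330,235:470,::-1]
a=cv2.resize(s,None,fx=2.9,fy=2.9,interpolation=2)
b=cv2.resize(t,None,fx=1.4,fy=1.4)
o=np.zeros((580,800,3));o[:a.shape[0],:a.shape[1]]=a;o[:b.shape[0],470:470+b.shape[1]]=b
cv2.imwrite('pics/c6.png',np.clip(o*1.2,0,255).astype('uint8'))
```

```text
(no output)
```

View pics/c6.png

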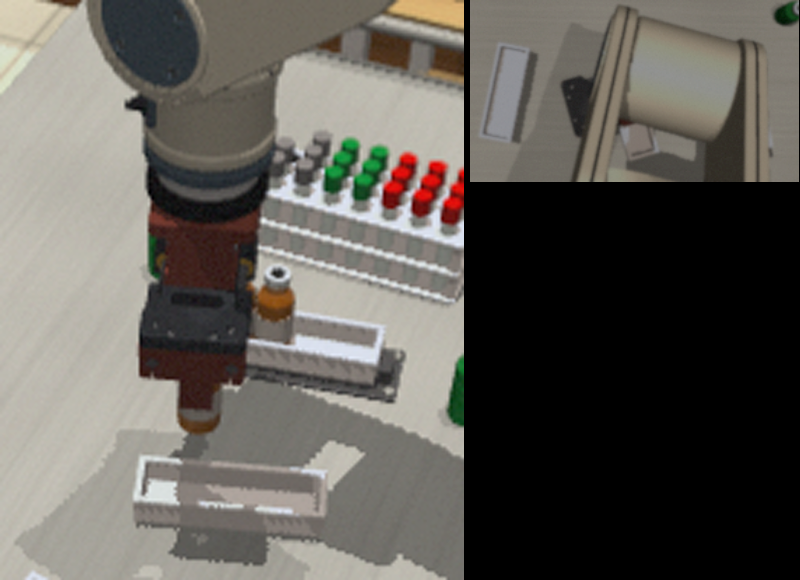

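The picture shows vial_c hanging upright at about (198,410) and the spare tray empty at its place. I'll carry vial_c to the dock.

>>> send_rows:
  commands: [0, 0, 0, 0.6, -0.4, 0, 0, 0, 0.617, -0.4, -0.189, 0.587, 0, 0, -0.4, -0.189, 0.587, 0, 0, -0.4, -0.189, 0.587, 0, 0, -0.4, -0.189, 0.587, 0, 0, -0.4, -0.189, 0.587, 0, 0, -0.4, 0, 0, 0, 0, -0.4, 0, 0, 0, 0, -0.4]

```text
time: 20.82
ee_pos: [556.6, -316.4, 94.9]
orientation: [[0.985, 0.173, -0.002], [0.173, -0.985, 0.001], [-0.001, -0.002, -1.0]]
force: [-0.7, 0.3, -0.1]
opening: 29.4
gripper_force: 24.9
```

>>> send_rows:
  commands: [0.01, 0.015, 0.45, 0, -0.4, 0, 0, 0.45, 0, -0.4, 0, 0, 0, 0, -0.4, 0, 0, 0, 0, -0.4]

```text
time: 21.32
ee_pos: [558.6, -317.3, 42.6]
orientation: [[0.985, 0.175, 0.0], [0.175, -0.985, -0.0], [0.0, 0.0, -1.0]]
force: [0.4, 0.2, -0.2]
opening: 29.3
gripper_force: 24.9
```

>>> send_rows:
  commands: [-0.015, 0, 0.2, 0, -0.4, 0, 0, 0.15, 0, -0.4, 0, 0, 0.07, 0, -0.4, 0, 0, 0, 0, -0.4, 0, 0, 0, 0, -0.4]

```text
time: 21.95
ee_pos: [557.3, -318.2, 17.0]
orientation: [[0.985, 0.174, 0.0], [0.174, -0.985, -0.0], [0.0, 0.0, -1.0]]
force: [-0.5, -0.4, 0.9]
opening: 29.8
gripper_force: 24.9
```

>>> send_rows:
  commands: [0, 0, 0.025, 0, -0.4, 0, 0, 0, 0, -0.4, 0, 0, 0, 0, -0.4]

```text
time: 22.32
ee_pos: [557.2, -318.1, 15.4]
orientation: [[0.985, 0.174, 0.0], [0.174, -0.985, -0.0], [0.0, 0.0, -1.0]]
force: [-0.1, -0.5, 0.4]
opening: 29.6
gripper_force: 24.9
```

>>> send_rows:
  commands: [0, 0, 0.008, 0, -0.4, 0, 0, 0, 0, -0.2, 0, 0, 0, 0, 0.15, 0, 0, 0, 0, 0.15, 0, 0, 0, 0, 0.15, 0, 0, -0.7, 0, 0.15, 0, 0, -0.8, 0, 0.1, 0, 0, 0, 1, 0.1, 0, 0, 0, 1, 0.1, 0, 0, 0, 1, 0.1, 0, 0, 0, 1, 0.1, 0, 0, 0, 1, 0.1, 0, 0, 0, 1, 0.1, 0, 0, 0, 1, 0.1, 0, 0, 0, 1, 0.1, 0, 0, 0, 1, 0.1, 0, 0, 0, 0, 0.1]

```text
time: 24.45
ee_pos: [557.1, -318.0, 104.8]
orientation: [[0.72, -0.694, -0.0], [-0.694, -0.72, 0.0], [-0.0, -0.0, -1.0]]
force: [0.1, 0.6, -1.1]
opening: 48.1
gripper_force: 0.0
```

>>> send_rows:
  commands: [-0.73, -0.512, 0, 0, 0.1, -0.73, -0.512, 0, 0, 0.1, -0.73, -0.512, 0, 0, 0.1, -0.73, -0.512, 0, 0, 0.1, -0.73, -0.512, 0, 0, 0.1, -0.73, -0.512, 0, 0, 0.1, -0.73, -0.512, 0, 0, 0.1, -0.73, -0.512, 0, 0, 0.1, -0.73, -0.512, 0, 0, 0.1, -0.73, -0.512, 0, 0, 0.1, -0.73, -0.512, 0, 0, 0.1, -0.73, -0.512, 0, 0, 0.1, 0, 0, 0, 0, 0.1, 0, 0, 0, 0, 0.1]

```text
time: 26.2
ee_pos: [443.0, 257.5, 104.4]
orientation: [[0.774, -0.632, -0.032], [-0.624, -0.771, 0.128], [-0.106, -0.079, -0.991]]
force: [0.1, 0.1, 0.2]
opening: 48.5
gripper_force: 0.0
```

Run:
```python
from h import *
c=capture("side");t=capture("top");s=observe()
a=cv2.resize(c["color"][320:480,230:390,::-1],None,fx=3,fy=3,interpolation=2)
b=cv2.resize(c["color"][120:220,310:420,::-1],None,fx=2.8,fy=2.8,interpolation=2)
d=cv2.resize(t["color"][225:325,320:465,::-1],None,fx=2,fy=2)
o=np.zeros((500,800,3));o[:480,:480]=a;o[:280,485:485+308]=b;o[285:485,485:775]=d
cv2.imwrite('pics/c7.png',np.clip(o*1.2,0,255).astype('uint8'));print(s['q'],s['ee_pos'])
```

```text
[ 23.84171587  21.9239662  112.57280571  10.68003619  44.7206295
 145.52458912] [443.21643529 257.08660419 104.47278351]
```

View pics/c7.png

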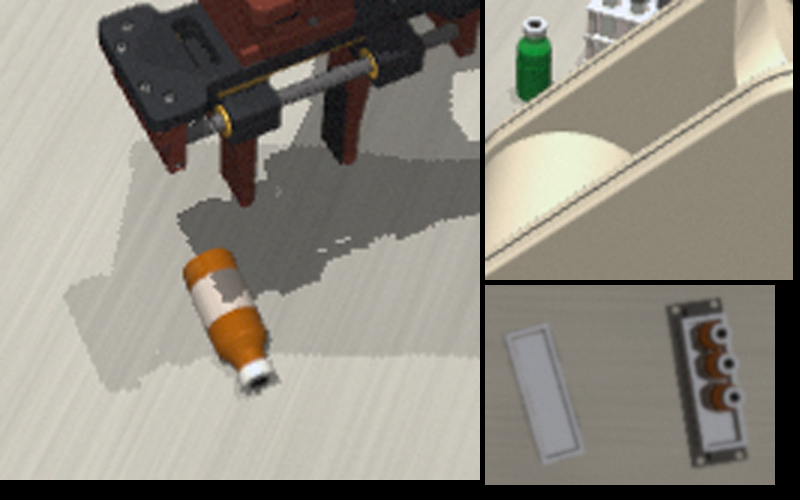

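The picture shows three upright vials in the dock and the spare tray empty. Joint 6 has hit its limit, so I'll turn the tool back the other way by a half turn.

>>> send_rows:
  commands: [0, 0, 0, -1, 0.1, 0, 0, 0, -1, 0.1, 0, 0, 0, -1, 0.1, 0, 0, 0, -1, 0.1]

```text
time: 26.8
ee_pos: [443.4, 257.0, 104.5]
orientation: [[0.965, -0.262, -0.032], [-0.256, -0.958, 0.128], [-0.065, -0.116, -0.991]]
force: [-0.2, -0.5, -0.5]
opening: 48.1
gripper_force: 0.0
```

The tilt picked up at the joint limit persists, with joint 4 at 10.7° instead of 0. I'll turn to the opposite joint-6 limit, where the compromise should bring joint 4 back.

>>> send_rows:
  commands: [0, 0, 0, -1, 0.1, 0, 0, 0, -1, 0.1, 0, 0, 0, -1, 0.1, 0, 0, 0, -1, 0.1, 0, 0, 0, -1, 0.1, 0, 0, 0, -1, 0.1, 0, 0, 0, -1, 0.1, 0, 0, 0, -1, 0.1, 0, 0, 0, -1, 0.1, 0, 0, 0, -1, 0.1, 0, 0, 0, -1, 0.1, 0, 0, 0, -1, 0.1, 0, 0, 0, -1, 0.1, 0, 0, 0, -1, 0.1, 0, 0, 0, -1, 0.1, 0, 0, 0, -1, 0.1, 0, 0, 0, -1, 0.1, 0, 0, 0, -1, 0.1, 0, 0, 0, -1, 0.1, 0, 0, 0, -1, 0.1]

```text
time: 29.3
ee_pos: [443.4, 257.0, 104.5]
orientation: [[-0.256, 0.966, -0.032], [0.958, 0.258, 0.128], [0.132, 0.002, -0.991]]
force: [-0.2, -0.5, 0.8]
opening: 48.2
gripper_force: 0.0
```

Run:
```python
from cell import observe
s=observe();print(s['q'].round(2),s['ee_pos'])
```

```text
[ 23.82  21.92 112.57  10.69  44.72   1.34] [443.36394226 256.98508185 104.49903051]
```

>>> send_rows:
  commands: [0, 0, 0, -1, 0.1, 0, 0, 0, -1, 0.1, 0, 0, 0, -1, 0.1, 0, 0, 0, -1, 0.1, 0, 0, 0, -1, 0.1, 0, 0, 0, -1, 0.1, 0, 0, 0, -1, 0.1, 0, 0, 0, -1, 0.1, 0, 0, 0, -1, 0.1, 0, 0, 0, -1, 0.1, 0, 0, 0, -1, 0.1, 0, 0, 0, -1, 0.1, 0, 0, 0, -1, 0.1, 0, 0, 0, -1, 0.1, 0, 0, 0, -1, 0.1, 0, 0, 0, -1, 0.1, 0, 0, 0, -1, 0.1, 0, 0, 0, -1, 0.1, 0, 0, 0, -1, 0.1, 0, 0, 0, -1, 0.1]

```text
time: 31.8
ee_pos: [443.4, 257.0, 104.5]
orientation: [[-0.709, -0.704, -0.032], [-0.702, 0.701, 0.128], [-0.068, 0.114, -0.991]]
force: [0.3, 1.2, -0.6]
opening: 48.5
gripper_force: 0.0
```

>>> send_rows:
  commands: [0, 0, 0, -1, 0.1, 0, 0, 0, -1, 0.1, 0, 0, 0, -1, 0.1, 0, 0, 0, -1, 0.1, 0, 0, 0, -1, 0.1, 0, 0, 0, -1, 0.1]

```text
time: 32.55
ee_pos: [436.0, 275.0, 108.7]
orientation: [[-0.192, -0.981, -0.013], [-0.978, 0.19, 0.083], [-0.079, 0.029, -0.996]]
force: [0.2, -0.8, 0.2]
opening: 48.4
gripper_force: 0.0
```

Run:
```python
from cell import observe
s=observe();print(s['q'].round(2),s['ee_pos'])
```

```text
[  27.92   21.57  112.01    6.45   45.05 -145.57] [436.03749929 274.97911113 108.69106303]
```

>>> send_rows:
  commands: [0, 0, 0, -1, 0.1, 0, 0, 0, -1, 0.1]

```text
time: 32.8
ee_pos: [421.9, 299.3, 110.7]
orientation: [[-0.023, -0.999, 0.022], [-0.999, 0.024, 0.027], [-0.027, -0.021, -0.999]]
force: [-0.3, 0.9, 0.4]
opening: 48.3
gripper_force: 0.0
```

Run:
```python
from cell import observe
s=observe();print(s['q'].round(2),s['ee_pos'])
```

```text
[  33.65   21.37  111.78    0.83   44.97 -145.59] [421.90696227 299.26240915 110.67007119]
```

>>> send_rows:
  commands: [0, 0, 0, -0.3, 0.1, 0, 0, 0, 0, 0.1]

```text
time: 33.05
ee_pos: [419.1, 302.8, 110.4]
orientation: [[-0.0, -1.0, 0.026], [-1.0, 0.001, 0.02], [-0.02, -0.026, -0.999]]
force: [0.1, 0.1, 0.5]
opening: 48.6
gripper_force: 0.0
```

Run:
```python
from cell import observe
s=observe();print(s['q'].round(2),s['ee_pos'],s['orientation'].round(4))
```

```text
[ 3.4480e+01  2.1390e+01  1.1178e+02  1.2000e-01  4.4970e+01 -1.4557e+02] [419.1384343  302.84200217 110.44700384] [[-3.000e-04 -9.997e-01  2.590e-02]
 [-9.998e-01  8.000e-04  1.950e-02]
 [-1.950e-02 -2.590e-02 -9.995e-01]]
```

>>> send_rows:
  commands: [0, 0, 0.05, 1, 0.1, 0, 0, 0.05, 1, 0.1, 0, 0, 0.05, 1, 0.1, 0, 0, 0.05, 1, 0.1, 0, 0, 0.05, 1, 0.1, 0, 0, 0.05, 1, 0.1, 0, 0, 0.05, 1, 0.1, 0, 0, 0.05, 1, 0.1, 0, 0, 0.05, 1, 0.1, 0, 0, 0.05, 1, 0.1, 0, 0, 0.05, 1, 0.1, 0, 0, 0.05, 1, 0.1, 0, 0, 0.05, 1, 0.1, 0, 0, 0.05, 1, 0.1, 0, 0, 0.05, 1, 0.1, 0, 0, 0.05, 1, 0.1, 0, 0, 0.05, 1, 0.1, 0, 0, 0.05, 1, 0.1, 0, 0, 0.05, 1, 0.1, 0, 0, 0.05, 1, 0.1]

```text
time: 35.55
ee_pos: [421.2, 303.4, 50.3]
orientation: [[-0.863, 0.505, 0.026], [0.505, 0.863, 0.02], [-0.012, 0.03, -0.999]]
force: [0.7, -0.0, 0.7]
opening: 48.4
gripper_force: 0.0
```

>>> send_rows:
  commands: [0, 0, 0, 0.8, 0.1, 0, 0, 0, 0.8, 0.1, 0, 0, 0, 0.75, 0.1, 0, 0, 0, 0, 0.1]

```text
time: 36.05
ee_pos: [421.1, 303.6, 50.4]
orientation: [[-0.717, 0.696, 0.026], [0.697, 0.717, 0.019], [-0.005, 0.032, -0.999]]
force: [0.3, 0.1, -0.9]
opening: 48.5
gripper_force: 0.0
```

```bash
cat >> h.py <<'E'
def need(x,y,z):
    s=observe();print('units',(s['orientation'].T@(np.array([x,y,z])-s['ee_pos'])/60).round(3),'pos',s['ee_pos'].round(1),'head',round(float(np.degrees(np.arctan2(s['orientation'][1,0],s['orientation'][0,0]))),1),'F',s['force'].round(1),'op',round(s['opening'],1))
E
python3 - <<'E'
from h import *
need(436,312.5,30)
asc(capture("side"),275,395,345,455)
E
```

```text
units [-0.072  0.268  0.35 ] pos [421.1 303.6  50.4] head 135.8 F [ 0.3  0.1 -0.9] op 48.5
395 ################oo###################+  .+############################
396 #################o####################   +############################
397 ###############++#####################+   +###########################
398 ################ ######################  .+###########################
399 ################++#####################+  .###########################
400 #################+######################   +##########################
401 #################+######################+  .##########################
402 #################++#####################+.+###########################
403 ##################.############################################+++####
404 ##################+##########################################+++++####
405 ##########################################################+++++++#####
406 ######################################################+++++++++++#####
407 ####################################################+ .+++++++++######
408 ##############################
[... 2790 characters left out ...]
+++++++++++++++++++++++++
446 ................++++++++++++++++++++++++#####+++++++++++++++++++++++++
447 ................+++++++++++++++++++++++#####++++++++++++++++++++++++++
448 ................++++++++++++++++++++++######++++++++++++++++++++++++++
449 .................+++++++++++++++++++++####++++++++++++++++++++++++++++
450 .................++++++++++++++++++++++++++++++++++++++++++++++..++.++
451 ...................+++++++++++++++++++++++++++++++++++++++++..........
452 ..................+++++++++++++++++++++++++++++++++++++++++...........
453 ...................++++++++++++++++++++++++++++++++++++++++...........
454 ....................+++++++++++++++++++++++++++++++++++++++...........
```

>>> send_rows:
  commands: [-0.07, 0.27, 0, 0, 0.1, 0, 0, 0.4, 0, 0.1, 0, 0, 0.4, 0, 0.1, 0, 0, 0.1, 0, 0.1, 0, 0, 0, 0, 0.1]

```text
time: 36.72
ee_pos: [436.8, 314.3, -3.0]
orientation: [[-0.718, 0.695, 0.026], [0.696, 0.718, 0.019], [-0.005, 0.032, -0.999]]
force: [0.3, 0.5, -0.6]
opening: 48.1
gripper_force: 0.0
```

>>> send_rows:
  commands: [0, 0, 0.08, 0, 0.1, 0, 0, 0.06, 0, 0.1, 0, 0, 0.04, 0, 0.1, 0, 0, 0, 0, 0.1]

```text
time: 37.22
ee_pos: [436.6, 314.3, -13.8]
orientation: [[-0.718, 0.695, 0.026], [0.696, 0.718, 0.019], [-0.005, 0.032, -0.999]]
force: [-0.0, 0.4, 0.1]
opening: 48.2
gripper_force: 0.0
```

Run:
```python
from h import *
need(436,312.5,-14)
```

```text
units [-0.014 -0.028  0.003] pos [436.6 314.3 -13.8] head 135.9 F [-0.   0.4  0.1] op 48.2
```

>>> send_rows:
  commands: [0, -0.02, 0, 0, 0, 0, 0, 0, 0, -0.2, 0, 0, 0, 0, -0.7, 0, 0, 0, 0, -0.7, 0, 0, 0, 0, -0.7]
  newtons: 6

```text
time: 37.85
ee_pos: [435.8, 313.5, -13.7]
orientation: [[-0.718, 0.695, 0.026], [0.696, 0.718, 0.02], [-0.005, 0.032, -0.999]]
force: [-0.4, -0.1, 0.3]
opening: 19.6
gripper_force: 6.0
```

>>> send_rows:
  commands: [-0.053, 0, -0.147, 0, -0.7, -0.053, 0, -0.147, 0, -0.7, -0.088, 0, -0.128, 0, -0.7, -0.088, 0, -0.128, 0, -0.7, -0.118, 0, -0.101, 0, -0.7, -0.118, 0, -0.101, 0, -0.7, -0.141, 0, -0.067, 0, -0.7, -0.141, 0, -0.067, 0, -0.7, -0.153, 0, -0.028, 0, -0.7, -0.153, 0, -0.028, 0, -0.7, -0.155, 0, 0.005, 0, -0.7, -0.155, 0, 0.005, 0, -0.7, 0, 0, 0, 0, -0.7]

```text
time: 39.48
ee_pos: [496.3, 252.8, 42.7]
orientation: [[-0.717, 0.696, 0.027], [0.697, 0.717, 0.02], [-0.006, 0.033, -0.999]]
force: [0.4, 0.5, 4.2]
opening: 19.4
gripper_force: 6.0
```

Run:
```python
from h import *
need(485,265,41)
c=capture("side");a=cv2.resize(c["color"][320:480,230:390,::-1],None,fx=3.5,fy=3.5,interpolation=2)
cv2.imwrite('pics/c8.png',np.clip(a*1.3,0,255).astype('uint8'))
```

```text
units [0.277 0.013 0.027] pos [496.3 252.8  42.7] head 135.8 F [0.4 0.5 4.2] op 19.4
```

View pics/c8.png

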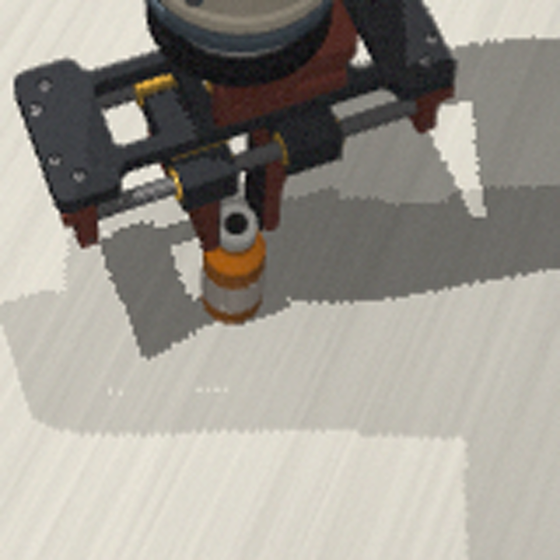

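The vial is upright: cap ring at crop (237,223), base at about (235,312). I'll release it and check where its axis lies.

>>> send_rows:
  commands: [0, 0, 0, 0, -0.4, 0, 0, 0, 0, 0.05, 0, 0, 0, 0, 0.05, 0, 0, 0, 0, 0.05]

```text
time: 40.02
ee_pos: [495.1, 253.2, 42.4]
orientation: [[-0.718, 0.695, 0.026], [0.696, 0.718, 0.019], [-0.005, 0.032, -0.999]]
force: [-0.6, 0.5, -1.0]
opening: 45.9
gripper_force: 0.0
```

Run:
```python
from h import *
c=capture("side");print(cast(c,[[230+237/3.5,320+222/3.5]],75),cast(c,[[230+234/3.5,320+306/3.5]],0))
need(496,252.5,4)
asc(c,283,372,315,414)
```

```text
[[489.31910766 256.40993921]] [[489.94971667 261.34013785]]
units [-0.015 -0.02   0.641] pos [495.2 253.2  42.5] head 135.9 F [-0.6  0.1  0.2] op 46.2
372 ########+.      +++++++++#######
373 #######+        +++++++++#######
374 #######+       ++++++++++#######
375 #######+.      ++++++++++#######
376 #######+......++++++++++++######
377 #######+......++++++++++++######
378 #######++.+++++++++++++++++#####
379 ######++++ ++++++++++++++++#####
380 ###+++++++ +##++++++++++++++####
381 ###+++++++#####+++++++++++++####
382 ###++++++#######++++++++++++####
383 ###++++++#######+++++++++++++###
384 ###++++++#######++++++++++++++++
385 ###++++++######++++o++++++++++++
386 ###++oo++++###+++++o++++++++++++
387 ###+ooo+++++++++++ooo+++++++++++
388 ###+ooo+++++++++++ooo+++++++++++
389 ###+oooo+++++++++oooo+++++++++++
390 ###+ooooo++++++++oooo+++++++++++
391 ###+oooooooo++ooooooo+++++++++++
392 ###+oooooooooooooooooo++++++++++
393 ###+ooooooooooooooooo+++++++++++
394 ##++#ooooooooooooooo++++++++++++
395 +++++ooooooooooooooo#+++++++++++
396 ++++#+ooooooooooooo##+++++++++++
397 ++++++oooooooooooo###+++++++++++
398 +++++++ooooooooo++++++++++++++++
399 ++++++o+ooo++oo++#++++++++++++++
400 +++++++ooooooo++++++++++++++++++
401 ++++++++ooooooo+++++++++++++++++
402 +++++++++++oo+++++++++++++++++++
403 ++++++++++++++++++++++++++++++++
404 +++++++++++++++++++++#++++++++++
405 +++++++++++++++++++++#++++++++++
406 +++++#++++++++++++++##++++.+....
407 +++++++++++++++++++##++++.......
408 ++++++++++++++++++###++.........
409 ++++++++++o+++o++###+++.........
410 +++++++oo+++++##+##++++.........
411 ++++++++++o+++++#++++...........
412 ++++++++++++oo++++++............
413 +++++++++++++++++...............
```

Run:
```python
from h import *
c=capture("side");print('a: tool 619,-306.6; side',cast(c,[[354.7,152.6]],86))
g=c["color"].astype(int).sum(2)
def hole(x0,y0,x1,y1):
    k=g[y0:y1,x0:x1];ys,xs=np.nonzero(k<200);print(len(xs));return [x0+xs.mean(),y0+ys.mean()]
h=hole(291,379,300,387);print(h,cast(c,[h],75))
t=capture("top");print('top px',proj(t,[[495,253,75]]));p=proj(t,[[493,254,75]])[0].astype(int)
asc(t,p[0]-14,p[1]-12,p[0]+14,p[1]+12)
```

```text
a: tool 619,-306.6; side [[ 608.99464437 -305.3610055 ]]
36
[np.float64(294.8611111111111), np.float64(383.1666666666667)] [[493.70827189 257.85205789]]
top px [[148.31861761 306.06096916]]
295 ############################
296 #########++#################
297 ########++++################
298 ########+++++###############
299 #########++++###############
300 ##########+++###############
301 ############################
302 ####+##########+++##########
303 ####++#########+++##########
304 #####++#####################
305 ######++####################
306 #######+####################
307 ########+###################
308 ############################
309 ############################
310 ############################
311 ############++##############
312 #############+##############
313 ############################
314 ############################
315 ############################
316 ############################
317 ############################
318 ############################
```

Run:
```python
from h import *
t=capture("top");q=cast(t,[[438.5,249],[441.5,264.5],[445,281]],86);print(q)
u=np.array([.985,.174]);print((q-[570.8,-315])@u)
asc(t,415,238,462,292)
```

```text
[[ 617.4315068  -306.20862902]
 [ 587.47940137 -312.02169296]
 [ 555.76709003 -318.8109368 ]]
[ 47.46173275  16.94743578 -15.47051932]
238 ++#####################++++++++++++++++++++++++
239 +################++++++++++++++++++++++++++++++
240 ##########++++++++++..+..++++++++++++++++++++++
241 ####++++++++..++++++++++..+++++++++++++++++++++
242 ###+++....+.++++++++++++..+++++++++++++++++++++
243 ###++..+++++++++++++++++..+++++++++++++++++++++
244 ###++.++++++####+##+++++..+++++++++++++++++++++
245 ###++..+++#########+++++..+++++++++++++++++++++
246 ####+..++#########++.+++++.++++++++++++++++++++
247 ####+..+##########++++###+..+++++++++++++++++++
248 ####++++##########+++#####+.+++++++++++++++++++
249 ####++++##########+++#####+.+++++++++++++++++++
250 ####++.+##########+++####++.+++++++++++++++++++
251 ####++.+##########+++++#++..+++++++++++++++++++
252 #####+.+###########++++++...+++++++++++++++++++
253 #####+.++###########++++++..+++++++++++++++++++
254 #####++++############+++++..+++++++++++++++++++
255 #####++++################+..+++++++++++++++++++
256 #####++++################
[... 1142 characters left out ...]
##+++++++.++++++++++++++
279 +++######++++###########++++###++..++++++++++++
280 +++######++++###########+++#####+..++++++++++++
281 +++######++++###########+++#####+..++++++++++++
282 ++++######+++###########++++####+..++++++++++++
283 ++++######+++###########+++++++++.+++++++++++++
284 ++++######+.++###########++++++...+++++++++++++
285 ++++######++.+############+++++..++++++++++++++
286 ++++######++.+++###########+++++.++++++++++++++
287 ++++######++...++++####+++++##++.++++++++++++++
288 +++++######+....+++++++++++++#++..+++++++++++++
289 +++++######+........+++++..++##+..+++++++++++++
290 +++++######+................+##+..+++++++++++++
291 +++++######+................+##++.+++++++++++++
```

>>> send_rows:
  commands: [0.05, 0, 0, 0, 0.25, 0, 0, 0.2, 0, 0.25, 0, 0, 0.3, -0.5, 0.25, 0, 0, 0.2, -0.5, 0.25, 0, 0, 0.17, -1, 0.25, 0, 0, 0, -1, 0.25, 0, 0, 0, -1, 0.25, 0, 0, 0, -1, 0.25, 0, 0, 0, -1, 0.25, 0, 0, 0, -1, 0.25, 0, 0, 0, -1, 0.25, 0, 0, 0, -1, 0.25, 0, 0, 0, -1, 0.25, 0, 0, 0, -1, 0.25, 0, 0, 0, -1, 0.25, 0, 0, 0, -1, 0.25, 0, 0, 0, -1, 0.25, 0, 0, 0, -1, 0.25]

```text
time: 42.48
ee_pos: [494.2, 256.2, -10.4]
orientation: [[-0.693, -0.721, 0.025], [-0.72, 0.693, 0.019], [-0.031, -0.005, -0.999]]
force: [-0.5, 0.0, -0.2]
opening: 54.7
gripper_force: 0.0
```

>>> send_rows:
  commands: [0, 0, 0, 0, 0, 0, 0, 0, 0, -0.2, 0, 0, 0, 0, -0.4, 0, 0, 0, 0, -0.4]

```text
time: 42.98
ee_pos: [494.5, 256.3, -9.7]
orientation: [[-0.696, -0.718, 0.026], [-0.717, 0.696, 0.019], [-0.032, -0.005, -0.999]]
force: [-0.8, -0.2, -1.4]
opening: 29.9
gripper_force: 6.0
```

Run:
```python
from h import *
need(496,252.5,4)
asc(capture("side"),280,370,320,416)
```

```text
units [ 0.021 -0.063 -0.229] pos [494.5 256.3  -9.7] head -134.1 F [-0.8 -0.2 -1.4] op 29.9
370 ++#####################################+
371 +++#.###################################
372 #++#####################################
373 #++#####################################
374 ++++####################################
375 #+++############################+#######
376 +#+++###########################+o######
377 .+#++############################oo#####
378 .++++############################+o#####
379 .+#+++############################oo####
380 ..#+++############################oo####
381 .+##+++############################o####
382 .++#+##############################oo###
383 ++##################################o###
384 .+##################################oo##
385 .################+###################+##
386 .###################################+++#
387 .+######################################
388 .+#####################################o
389 .+#####################################o
390 .+####################################oo
391 ..#####################################o
392 ..+###########
[... 361 characters left out ...]
#########################
401 ......##oo#++++#########################
402 ......+#####+++#########################
403 .......###+##+##########################
404 .......+++++############################
405 ........++++++##########################
406 ........++++############################
407 ........o++++###########################
408 ........+++++###########################
409 .........o+++#########++################
410 .........+++++#######+#+################
411 ...........+++#######+++#######+########
412 ............+o###############+++########
413 ............+++###############++########
414 .............++#########################
415 .............++#########################
```

>>> send_rows:
  commands: [0, 0, 0, 0, -0.1, 0, 0, 0, 0, -0.1, 0, 0, -0.24, 0, -0.1, 0, 0, 0, 0, -0.1, 0, 0, 0, 0, -0.4, 0, 0, 0, 0, -0.4, 0, 0, 0, 0, -0.4, 0, 0, -0.2, 0, -0.4, 0, 0, -0.4, 1, -0.4, 0, 0, -0.5, 1, -0.4, 0, 0, -0.5, 1, -0.4, 0, 0, -0.1, 1, -0.4, 0, 0, 0, 1, -0.4, 0, 0, 0, 0.98, -0.4, 0, 0, 0, 0, -0.4]
  newtons: 25

```text
time: 44.9
ee_pos: [491.3, 254.0, 107.0]
orientation: [[-0.984, -0.175, 0.026], [-0.175, 0.984, 0.019], [-0.029, 0.015, -0.999]]
force: [-0.4, -0.9, -0.9]
opening: 29.6
gripper_force: 25.0
```

Run:
```python
from h import *
need(525.3,-322.6,106)
print(observe()['q'].round(1))
asc(capture("side"),275,310,345,372)
```

```text
units [ 1.123 -9.559 -0.154] pos [491.3 254.  107. ] head -169.9 F [-0.4 -0.9 -0.9] op 29.6
[ 25.9  24.3 107.4   0.5  46.4 -74.5]
310   .###################################################+.+++++         
311    +##################################################++++++          
312     .#################################################+++++           
313      #################################################+++++           
314      #o##############################################+++++            
315      #oo#############################################+++++            
316      #o##############################################++++             
317      ################################################++               
318      ################################################++               
319      .+#############################################+                 
320       ####################################+########+                  
321       ####################################oooo#####.                  
322      .######################################+oo####.              
[... 2979 characters left out ...]
+++++++++++++++++++++++++
363 ####################################++++++++++++++++++++++++++++++++++
364 ####################################++++++++++++++++++++++++++++++++++
365 ####################################++++++++++++++++++++++++++++++++++
366 ####################################++++++++++++++++++++++++++++++++++
367 +#########################++########++++++++++++++++++++++++++++++++++
368 #########################++++#######++++++++++++++++++++++++++++++++++
369 #########################+++########++++++++++++++++++++++++++++++++++
370 ####################################++++++++++++++++++++++++++++++++++
371 ################+#++###############+++++++++++++++++++++++++++++++++++
```

>>> send_rows:
  commands: [0.102, -0.869, -0.014, 0, -0.4, 0.102, -0.869, -0.014, 0, -0.4, 0.102, -0.869, -0.014, 0, -0.4, 0.102, -0.869, -0.014, 0, -0.4, 0.102, -0.869, -0.014, 0, -0.4, 0.102, -0.869, -0.014, 0, -0.4, 0.102, -0.869, -0.014, 0, -0.4, 0.102, -0.869, -0.014, 0, -0.4, 0.102, -0.869, -0.014, 0, -0.4, 0.102, -0.869, -0.014, 0, -0.4, 0.102, -0.869, -0.014, 0, -0.4, 0, 0, 0, 0, -0.4, 0, 0, 0, 0, -0.4]

```text
time: 46.58
ee_pos: [524.3, -321.8, 105.2]
orientation: [[-0.984, -0.175, 0.025], [-0.174, 0.984, 0.02], [-0.028, 0.016, -0.999]]
force: [0.2, 0.6, -1.0]
opening: 29.3
gripper_force: 25.0
```

Run:
```python
from h import *
need(525.3,-322.6,45)
print(observe()['q'].round(1))
asc(capture("side"),345,125,410,185)
```

```text
units [ 0.015 -0.031  1.003] pos [ 524.3 -321.8  105.2] head -170.0 F [ 0.2  0.6 -1. ] op 29.3
[ -33.6   29.5   98.5    2.3   51.5 -135.1]
125 ..++++++...       ...     .+++++..  #############################
126 ..++++++++++...           .+++++.   #############################
127 ..++++++++++++++...        ..+++   .#############################
128 ..+++++++++++++++++...             .#############################
129 ..+++++++++++++++++++++...         +#############################
130 ..+++++++++++++++++++++++++...     +#############################
131 ..+++++++++++++++++++++++++++++...  ###+#########################
132 ...+  ++++++++++++++++++++++++++++.... ..++######################
133 ..+.     +++++++++++++++++++++++++++++.+.   .+o##################
134 .++++..      +++++++++++++++++++++++++++++...+o#################+
135 .++++++++..      ++++++++++++++++++++++++++++oo#################+
136 .+++++++++++..      +++++++++++++++++++++++++oo###########o+.++++
137 .+++++++++++++....      +++++++++++++++++++++#+###########+.....+
138 .++++++++++++++++++...      +++++++++++++++++##
[... 2538 characters left out ...]

175    ..++++++##++++++++++++++++++++++++++++++++++++++++++..++++++++
176 ..       ..+++++++++++++++++++++++++++++++++++++++++++++.++++++++
177 ++++....      ...+++++++#++++++++++++++++++++++++++++++++++++++++
178 ++++++++++....      ..+++++++++++++++++++++++++++++++++++++++++++
179 +++++++++++++++++...      ...+++++++++#++++++++++++++++++++++++++
180 +++++++++++++++++++++++..... .  ...+++#+++++++++++++.++++###+++++
181 +++++++++++++++++++++++++++++... . .  ...+++++++++++.. ++#####+#+
182 ++++++++++++++++++++++++++++++++++...     +++++++++++. .+#####+##
183 ++++++++++++++++++++++++++++++++++++++++.++++++++++..  .######+#+
184 #####++++++++++++++++++++++++++++++++++++++++++++++.+..+########+
```

>>> send_rows:
  commands: [0.015, -0.031, 0.4, 0, -0.4, 0, 0, 0.4, 0, -0.4, 0, 0, 0.2, 0, -0.4, 0, 0, 0, 0, -0.4, 0, 0, 0, 0, -0.4]

```text
time: 47.25
ee_pos: [526.5, -323.2, 46.3]
orientation: [[-0.984, -0.175, 0.027], [-0.175, 0.984, 0.019], [-0.03, 0.014, -0.999]]
force: [-0.5, -0.3, -0.8]
opening: 29.7
gripper_force: 25.0
```

Run:
```python
from h import *
need(525.3,-322.6,18)
asc(capture("side"),372,150,410,185)
t=capture("top");asc(t,425,272,470,315)
```

```text
units [0.032 0.007 0.471] pos [ 526.5 -323.2   46.3] head -169.9 F [-0.5 -0.3 -0.8] op 29.7
150 .... +################################
151 .....+################################
152 .....#################################
153 .....+################################
154 ...  +###+############################
155 ...  ####+..+#########################
156 ...  ####+ +...+######################
157 .... ..++  +...+#####################+
158 ...++.....++...######################+
159 ...+++++++++...#####################++
160 ...++++++++...+#############++++++++++
161 ..ooo+++++oo..+#############++++++++++
162 .ooooooooooo..+#############++++++++++
163 +oooooooooooo.#############+++++++++++
164 ooooooooooooo+#############+++++++++++
165 ooooooooooooo#############++++++++++++
166 #ooooooooooo+#############++++++++++++
167 ##+oooooooo+##############++++++++++++
168 ###+ooooo++###############++++++++++++
169 +###++#++#+###++++++++#####+++++++++++
170 +###+++##+####++++++++++++++++++++++++
171 ++o#+#+#####+##+++++++++++++++++++++++
172 +++++oo+++++####+++++++++#++++.+++++++
173 ++++++++++++#+#
[... 1946 characters left out ...]

301 #############################################
302 #############################################
303 #############################################
304 #############################################
305 #############################################
306 #############################################
307 #############################################
308 #############################################
309 #############################################
310 #############################################
311 #############################################
312 #############################################
313 #############################################
314 #############################################
```

>>> send_rows:
  commands: [0.027, 0.005, 0, 0, -0.4, 0, 0, 0.12, 0, -0.4, 0, 0, 0.12, 0, -0.4, 0, 0, 0, 0, -0.4, 0, 0, 0, 0, -0.4]

```text
time: 47.98
ee_pos: [524.7, -323.0, 30.9]
orientation: [[-0.984, -0.174, 0.026], [-0.174, 0.985, 0.02], [-0.029, 0.015, -0.999]]
force: [-0.1, -0.2, -0.6]
opening: 29.6
gripper_force: 25.0
```

>>> send_rows:
  commands: [0, 0, 0.1, 0, -0.4, 0, 0, 0.1, 0, -0.4, 0, 0, 0, 0, -0.4, 0, 0, 0, 0, -0.4]

```text
time: 48.48
ee_pos: [525.0, -322.8, 19.1]
orientation: [[-0.984, -0.174, 0.026], [-0.174, 0.985, 0.02], [-0.029, 0.015, -0.999]]
force: [0.4, -0.9, -1.3]
opening: 29.4
gripper_force: 25.0
```

>>> send_rows:
  commands: [0, 0, 0.025, 0, -0.4, 0, 0, 0.03, 0, -0.4, 0, 0, 0, 0, -0.4, 0, 0, 0, 0, -0.4]

```text
time: 48.98
ee_pos: [525.1, -322.7, 15.9]
orientation: [[-0.984, -0.174, 0.026], [-0.174, 0.985, 0.019], [-0.029, 0.015, -0.999]]
force: [0.2, -0.4, -0.6]
opening: 29.6
gripper_force: 25.0
```

>>> send_rows:
  commands: [0, 0, 0.008, 0, -0.4, 0, 0, 0, 0, -0.2, 0, 0, 0, 0, 0.1, 0, 0, 0, 0, 0.1, 0, 0, 0, 0, 0.1, 0, 0, -0.6, 0, 0.1, 0, 0, -0.9, 0, 0.3, -0.1, -0.5, 0, 0, 0.45, -0.25, -0.75, 0, 0, 0.45, -0.25, -0.75, 0, 0, 0.45, -0.25, -0.75, 0, -0.6, 0.45, 0, 0, 0, -0.617, 0.45, 0, 0, 0, 0, 0.45]

```text
time: 50.6
ee_pos: [607.4, -469.9, 103.9]
orientation: [[-0.96, -0.279, 0.013], [-0.279, 0.96, 0.006], [-0.014, 0.002, -1.0]]
force: [-0.6, 0.5, -0.2]
opening: 63.3
gripper_force: 0.0
```

Run:
```python
from h import *
need(556.3,-139.9,30)
t=capture("top")
print('pile',tray(t,(235,220,290,310),52))
asc(capture("side"),345,147,410,183)
asc(t,420,240,465,310)
```

```text
units [-0.698  5.516  1.254] pos [ 607.4 -469.9  103.9] head -163.8 F [-0.6  0.5 -0.2] op 63.3
pile (array([579.1,  44. ]), [np.float64(44.7), np.float64(137.4)], np.float32(170.1))
147 ..................+.      ++++++++++++++++++++++++++++.   .++++++
148 .....................+..     +++++++++++++++++++++++++++.. ++++++
149 .......................+.... ++++++++++++++++++++++++++++++++++++
150 .....  .. ...................++++++++++++++++++++++++++++++++++++
151 ...  .+++. .................+++++++++++++++++++++++++++++++++++++
152 ...  ####+  ...... +++. ....+++++++++++++++++++++++++++++++++++++
153 .... +###+  ..... .###+. ....++++++++++++++.+++++++++++++++++++++
154 ...+.     .+..... +####. .........++...++++++.     .+++++++++++++
155 ...+++...+++....+  +##+  ......  +##+. .......+..     .++++++++++
156 ...+++++++++....++......++.....  ####+  .............     .++++++
157 ..++++++++++....+++++++++.....+. +###+  .....  +....+++..   +++++
158 .ooo+o++o++o...++++++++++.....++.......+....  +##++ .+.+++..  +++
159 .oooooooooooo+.oo++++++++.....++++...+++..... +####. ....++++++++
160 +ooo
[... 4401 characters left out ...]

296 #######++++##########+++#####++++++++++++++++
297 #######++++##########+++#####++++++++++++++++
298 #######++++##########++++###+++++++++++++++++
299 +######++++##########++++++++++++++++++++++++
300 +#######+++###########+++++++++++++++++++++++
301 +#######+++++##########++++++++++++++++++++++
302 +#######++.+++++########+++++++++++++++++++++
303 +#######++..+++++++#+++++++++++++++++++++++++
304 +#######++.++++++++++++++++++++++++++++++++++
305 ++######+++++++++++++++++++++++++++++++++++++
306 ++#######++++++++++++++++++###+++++++++++++++
307 ++#######++++++++++############++++++++++++++
308 ++########++++#################++++++++++++++
309 ++########################+++##++++++++++++++
```

All four vials stand in the dock. I moved y the wrong way, harmlessly high over the rack, so now I go back to the spare tray.

>>> send_rows:
  commands: [-0.1, 0.788, 0, 0, 0.45, -0.1, 0.788, 0, 0, 0.45, -0.1, 0.788, 0, 0, 0.45, -0.1, 0.788, 0, 0, 0.45, -0.1, 0.788, 0, 0, 0.45, -0.1, 0.788, 0, 0, 0.45, -0.1, 0.788, 0, -0.18, 0.45, 0, 0, 0, 0, 0.45, 0, 0, 0, 0, 0.45]

```text
time: 51.82
ee_pos: [555.8, -141.8, 106.0]
orientation: [[-0.955, -0.297, 0.015], [-0.297, 0.955, 0.005], [-0.016, -0.0, -1.0]]
force: [0.4, 0.0, -0.1]
opening: 64.0
gripper_force: 0.0
```

Run:
```python
from h import *
need(556.3,-139.9,-10)
print(observe()['orientation'].round(3)[:,2])
```

```text
units [0.013 0.027 1.934] pos [ 555.8 -141.8  106. ] head -162.7 F [ 0.4  0.  -0.1] op 64.0
[ 0.015  0.005 -1.   ]
```

>>> send_rows:
  commands: [0.013, 0.027, 0.5, 0, 0.45, 0, 0, 0.5, 0, 0.45, 0, 0, 0.5, 0, 0.45, 0, 0, 0.28, 0, 0.45, 0, 0, 0.15, 0, 0.45, 0, 0, 0, 0, 0.45, 0, 0, 0, 0, 0.1, 0, 0, 0, 0, -0.15, 0, 0, 0, 0, -0.15, 0, 0, 0, 0, -0.15]
  newtons: 20

```text
time: 53.08
ee_pos: [556.8, -140.0, -9.5]
orientation: [[-0.955, -0.296, 0.016], [-0.296, 0.955, 0.005], [-0.016, -0.0, -1.0]]
force: [-0.4, 0.1, 7.5]
opening: 43.5
gripper_force: 20.0
```

Run:
```python
from h import *
need(556.3,-139.9,-10);s=capture("side")
asc(s,305,205,395,250)
```

```text
units [0.007 0.004 0.008] pos [ 556.8 -140.    -9.5] head -162.8 F [-0.4  0.1  7.5] op 43.5
205      ..    ..    .... ..    .#########################+########+++++++++++++++++++++++++++
206 . .  ..   ... .  ..  ..   ...#########################+#########++++++++++++++++++++++++++
207 .   ..  .... ..  ..   .     .##################################+++++++++++++++++++++++++++
208    ...    .. . ......   .....########################oo########+++++++++++++++++++++++++++
209  . ..  ...    ......   .....+########################o#########+++++++++++++++++++++++++++
210 ...     ..    ..  ...  .....+##################################+++++++++++++++++++++++++++
211 ...    ...   ... ...   .....###################################+++++++++++++++++++++++++++
212 ...           .   .    .....###################################+++++++++++++++++++++++++++
213 ..    ..     .    ..  ......###################################+++++++++++++++++++++++++++
214 .     ..    ..  ..    .....+###################################+++++++++++++++++++++++++++
215 .     .     ..  ..     ....+####++####################
[... 2566 characters left out ...]
+++++++++++++++++++++++++++++++++++
243 ................................++++++++++++++++++++++++++++++++++++++++++++++++++++++++++
244 .................................+++++++++++++++++++++++++++++++++++++++++++++++++++++++++
245 ................................++++++++++++++++++++++++++++++++++++++++++++++++++++++++++
246 .................................+++++++++++++++++++++++++++++++++++++++++++++++++++++++++
247 ...................................+++++++++++++++++++++++++++++++++++++++++++++++++++++++
248 ...................................+++++++++.++.++++++++++++++++++...+++++++++++++++++++++
249 ...................................+++++++++++.......+....++++++........++++++++++++++++++
```

>>> send_rows:
  commands: [0, 0, -0.3, 0, -0.15, 0, 0, -0.6, 0, -0.15, 0, 0, -0.5, 0.9, -0.15, 0, 0, 0, 0.91, -0.15, 0, 0, 0, 0.91, -0.15, 0, 0, 0, 0.91, -0.15, 0, 0, 0, 0.91, -0.15, 0, 0, 0, 0, -0.15]

```text
time: 54.12
ee_pos: [554.9, -140.2, 74.5]
orientation: [[-0.985, 0.173, 0.015], [0.173, 0.985, 0.005], [-0.014, 0.007, -1.0]]
force: [0.0, -0.7, -0.9]
opening: 43.7
gripper_force: 20.0
```

Run:
```python
from h import *
need(579,43.8,74)
```

```text
units [0.136 3.09  0.029] pos [ 554.9 -140.2   74.5] head 170.0 F [ 0.  -0.7 -0.9] op 43.7
```

>>> send_rows:
  commands: [0.034, 0.772, 0, 0, -0.15, 0.034, 0.772, 0, 0, -0.15, 0.034, 0.772, 0, 0, -0.15, 0.034, 0.772, 0, 0, -0.15, 0, 0, 0, 0, -0.15, 0, 0, 0, 0, -0.15, 0, 0, 0, 0, -0.15]

```text
time: 55.0
ee_pos: [578.9, 42.5, 75.0]
orientation: [[-0.985, 0.174, 0.014], [0.174, 0.985, 0.005], [-0.013, 0.007, -1.0]]
force: [-0.5, 0.4, 0.1]
opening: 43.6
gripper_force: 20.0
```

Run:
```python
from h import *
need(579,43.8,50)
s=capture("side");asc(s,258,225,352,320)
```

```text
units [0.007 0.019 0.417] pos [578.9  42.5  75. ] head 170.0 F [-0.5  0.4  0.1] op 43.6
225                    .+########oo+###################################+######.                   
226                   .+########+ooo+.+######################################.                    
227                  .+#########++++   .+##############################o####+                     
228                 .+#############.    ..+###########################oo###+.                     
229                .+###############+. .   .+#######################+#####+.                      
230         ..    ++#################++.     .+####################+..+##+.                       
231       ++++++++######################+.    +###################+.   ...                        
232      +################################+. +###################+.                               
233     +##################################++####################+                                
234    +#########################################################+                                
235   +###############
[... 7692 characters left out ...]
.......
313 ..................................++++++++++++++++++++...++++++++++++++++++++.................
314 .....................................+++++++++++++++++......+++++++++++++++...................
315 .....................................++++++++++++++++........++++++++++++++...................
316 ........................................+++++++++++++..........+++++++++++....................
317 ....................................... .+++++++++++..............++++++......................
318 ....................................... ...+++++++................++++++......................
319 .....................................  ......+++++...................+........................
```

>>> send_rows:
  commands: [0.005, 0.019, 0.2, 0, -0.15, 0, 0, 0.22, 0, -0.15, 0, 0, 0, 0, -0.15, 0, 0, 0.05, 0, -0.15, 0, 0, 0.05, 0, -0.15, 0, 0, 0, 0, -0.15]

```text
time: 55.8
ee_pos: [579.4, 45.0, 43.7]
orientation: [[-0.985, 0.174, 0.014], [0.174, 0.985, 0.005], [-0.013, 0.007, -1.0]]
force: [-0.1, 0.3, -0.5]
opening: 43.5
gripper_force: 20.0
```

>>> send_rows:
  commands: [0, -0.018, 0, 0, -0.15, 0, 0, 0, 0, -0.15, 0, 0, 0.03, 0, -0.15, 0, 0, 0.03, 0, -0.15, 0, 0, 0, 0, -0.15]

```text
time: 56.42
ee_pos: [579.1, 43.8, 39.9]
orientation: [[-0.985, 0.174, 0.014], [0.174, 0.985, 0.005], [-0.013, 0.007, -1.0]]
force: [-0.2, -0.3, -1.4]
opening: 44.0
gripper_force: 20.0
```

>>> send_rows:
  commands: [0, 0, 0.03, 0, -0.15, 0, 0, 0.025, 0, -0.15, 0, 0, 0, 0, -0.15, 0, 0, 0, 0, -0.15]

```text
time: 56.92
ee_pos: [579.3, 43.9, 36.8]
orientation: [[-0.985, 0.174, 0.014], [0.174, 0.985, 0.005], [-0.013, 0.007, -1.0]]
force: [-0.4, -1.6, 0.0]
opening: 43.8
gripper_force: 20.0
```

>>> send_rows:
  commands: [0, 0, 0.01, 0, -0.15, 0, 0, 0, 0, 0.05, 0, 0, 0, 0, 0.4, 0, 0, 0, 0, 0.4, 0, 0, 0, 0, 0.4, 0, 0, -0.5, 0, 0.4, 0, 0, -0.9, 0, 0.4, 0, 0, -0.9, 0, 0.4, 0, -0.8, -0.3, 0, 0.4, 0, -0.8, 0, 0, 0.4, 0, -0.8, 0, 0, 0.4, 0, -0.8, 0, 0, 0.4, 0, -0.8, 0, 0, 0.4, 0, 0, 0, 0, 0.4, 0, 0, 0, 0, 0.4]

```text
time: 58.8
ee_pos: [535.3, -192.9, 190.3]
orientation: [[-0.985, 0.174, 0.014], [0.175, 0.985, 0.005], [-0.013, 0.008, -1.0]]
force: [0.5, 0.3, 0.8]
opening: 61.2
gripper_force: 0.0
```

Run:
```python
from h import *
t=capture("top");s=capture("side");print(observe()['ee_pos'])
for z in(75,52):print('pile',tray(t,(230,215,295,315),z))
P=[]
u=np.array([.985,-.174]);v=np.array([.174,.985]);o=np.array([578.8,43.8])
C=[[*(o+a*68*u+b*22*v),z] for z in(75,52) for a,b in((1,1),(1,-1),(-1,-1),(-1,1))]
print(proj(s,C).round(1).tolist())
asc(s,258,235,350,322)
```

```text
[ 535.50251279 -192.14119284  190.35347644]
pile (array([578.9,  46.3]), [np.float64(45.2), np.float64(137.6)], np.float32(170.1))
pile (array([579.6,  48.9]), [np.float64(46.4), np.float64(141.3)], np.float32(170.1))
[[265.7, 263.6], [279.4, 249.0], [339.1, 280.1], [326.1, 296.1], [266.3, 271.3], [279.8, 256.8], [338.7, 287.7], [325.9, 303.6]]
235 ...................... .....................................................................
236 ............................................................................................
237 ..................... ... ..................................................................
238 .............. ...... ......................................................................
239 .................... .......................................................................
240 ................... ........................................................................
241 ............................................................................................
242 ....... ..............................................................
[... 6985 characters left out ...]
+++++.... ... .......
315 .............................................................++++++++++++++........  .......
316 ................. ............... .............................+++++++++++.....  .. ........
317 ............... . .............. .................................++++++.+..... .. .........
318 ............... ................ .................................++++++....... .. ... .....
319 ................ ..............  ...................... .............+........  . ........ .
320 .............. . .............. ....................... ...................... ..  .. ......
321 ............ . . ............. ....................... .....................   . ...........
```

```bash
python3 -c "
from cell import hand_in;print(hand_in())"
```

```text
the job is handed in; nothing more can be done
None
```

I handed the job in at about 59 s: the last camera checks showed four vials upright in the dock tray and the emptied tray stacked on the pile, square and fully down as far as they could tell. While I was sliding it, vial_a tilted in the grip and I righted it before going on; the judge's result was not shown.

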